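# Fill the batch carrier and hold the clip open over its route card

## Robot

A 6-joint arm with a two-finger parallel gripper is mounted at the origin on the work surface. World frame = base frame: x ahead of the robot, y to its left, z up, the work surface at z = 0. Lengths are in m, angles in rad, forces in N, time in s.
With the tool pointing down it reaches from about 0.425 to 0.95 m from the base axis. Payload 3.5 kg.
Tool frame: the origin (TCP) lies between the finger pads; the fingertips stand 14 mm ahead of it and the grasp point (between the pads) lies 5 mm behind it (ctrl.tip_extent is the distance from the TCP to the fingertips, in m); x points along the fingers, z is the direction in which the jaws open and shut, and the axes are right-handed (so a half turn about x gives the same grasp; the last joint's range is limited). The gripper opens to 85 mm and grips with 20 to 120 N. Pads are 22 mm wide; open, the fingers measure 114 mm over their backs; the gripper's body (76 mm by 85 mm) begins 54 mm behind the grasp point. The pads swing forward as they close: fully open they stand 13 mm farther back than shut.
Start: joints at [1.116, 0.286, 1.577, -0, 1.279, -0.15], TCP at [0.203, 0.644, 0.245] pointing down, gripper open.
Joint ranges: [-2.77, 2.77], [-0.9, 2.22], [0.21, 2.48], [-1.53, 4.67], [0.24, 2.81], [-2.84, 2.84]. Speed limits (rad/s): [2.79, 2.79, 3.14, 3.14, 3.14, 3.14].

## Interface

Orientations are given as a unit quaternion [x, y, z, w].
In Python, from plant import ctrl gives the robot as it stands.
- The arm moves only by the tool move_arm, never from a script. Its argument "commands" is one flat list of numbers, 4 for each row, row after row: the shift along the tool's x, y, z in units of 25 mm (1.0 is 25 mm), then the turn about the tool's x in units of 5 degrees (1.0 is 5 degrees). A call has 1 to 20 rows; each row shifts and turns the commanded pose from where the row before left it, along the tool's axes as they then stand; what a row does not reach is not made up. A row lasts 1/8 s, in which the tool goes at most 62.5 mm and 10.7 degrees, less where a joint would pass 70% of its speed; a pose out of reach is approached as far as the arm can. A call is refused whole if a number of a shift passes 1 or a number of a turn 1, either way. A call with a gripper value outside its range is refused whole. "jaw" is the finger opening in mm, from 0 to 85.4, set as the call begins (left out, the last holds). The fingers move at their own pace and stop on an object; "force" is the grip in N (left out, the last holds). Time passes only in rows, so rows that do not move let the fingers close. It gives the time, the measured TCP pose, the force and the opening at its end, in the units of the state.
- ctrl.get_state(): the state, without advancing time (a new reading comes with each control period).
- ctrl.read_camera(name): name is "side" or "top" or "wrist"; returns the picture (420x560x3 uint8, red, green, blue); there is no depth.
- ctrl.get_calibration(name): a dict with "camera_matrix" (3x3 intrinsics, pixels), "k1" (the pictures are not rectified: a ray, as slopes to the right and down, at radius r is drawn at 1 + k1 r^2 times it, then the intrinsics apply), "camera_from_world" (4x4, takes a point from world to camera coordinates); the wrist camera has in their place "mount" (4x4, takes a point from camera to tool coordinates, whose origin is the TCP and whose axes are the tool frame's). Camera axes: x right, y down, z forward; pixel columns grow to the right and rows downward; lengths in m; the calibration is good to about 2 mm. A picture is of the moment at which its call begins: read the wrist's pose just before it. get_calibration takes no time and is no camera call.
- ctrl.sign_off(): hands the job in, once; it reports no verdict.
The state is a dict: "time": time; "qpos": joint angles; "dq": joint speeds; "joint_efforts": joint torques, N m; "eef_pos": TCP position; "tcp_rot": TCP orientation; "contact_force": force on the tool from outside, world axes, zero at the start; "wrist_torque": the same for the moment, N m; "opening": opening from 0.0 (shut) to 1.0 (fully open).
Only numpy, scipy, OpenCV 4.12 (cv2) and the standard library are available. Lean on these libraries where they do the work, as an engineer would, in place of code of your own. Each camera call takes 0.05 s, during which the arm holds its last target.

## Task

Put the two brass bushings from the light pad one at a time into the two empty pockets of the blue carrier, heads resting on its top. Then pinch the red spring clip open, take it off the yellow card and finish still holding it in the gripper, squeezed wide open, astride the middle of the white route card's top edge: jaws about a centimetre down on either side, square to the card and not touching it, so that the inspector can slip her form in before it shuts. Do not push on the white card, and leave everything else where it is.

Things in the scene. Friction and masses are not known exactly. Their poses are not given: they have to be found in the camera images.
- bushing_a: One of two loose brass headed bushings standing upright on the light pad: shank 14 mm in diameter and 18 mm long below, head 22 mm in diameter and 9 mm high on top, 27 mm in all, about 45 g. Origin: centre of its underside; z up along its axis.
- bushing_b: The other loose bushing on the light pad, identical to bushing_a.
- bushing_done: Bystander: a third, identical bushing that already sits in the carrier's left pocket, its head resting on the carrier's top; leave it there. Origin: centre of its shank's underside.
- light_pad: White LED light pad with a greenish glass plate on it, 180 mm (its x) by 140 mm (its y), fixed; the glass top is 14 mm above the table. Origin: centre of its underside. It stands on the left or on the right of the carrier, the card stand on the other side.
- carrier: Blue batch carrier block, fixed: 120 mm (its x) by 150 mm (its y), 24 mm high, with a row of three round pockets along its y near the side that faces the robot and the white route card standing upright behind them. Origin: centre of its underside; its -x looks roughly towards the robot, +y to its left seen from the robot.
- route_card: The white route card with a green heading, rigid, 3 mm thick and 105 mm wide (along y), fixed upright in the carrier 75 mm behind the row of pockets; its top edge is 95 mm above the table. Origin: at table height under the middle of the card; axes as the carrier.
- pocket_left (a point): Centre of the mouth of the carrier's left pocket (at the +y end), on the carrier's top face. It is occupied by bushing_done. Pockets are 16.5 mm in diameter, 21 mm deep and 48 mm apart; a seated bushing hangs by its head, its underside 18 mm below the mouth.
- pocket_mid (a point): Centre of the mouth of the middle pocket, empty, same size.
- pocket_right (a point): Centre of the mouth of the right pocket (at the -y end), empty, same size.
- card_edge (a point): Middle of the white route card's top edge, 95 mm above the table. Axes as the carrier: x across the card's thickness, y along the edge, z up.
- stand: Brown wooden card stand, fixed, 60 mm (its x) by 120 mm (its y) by 20 mm high, with the yellow card of the closed batch upright in it (3 mm thick, 90 mm wide along y, its top edge 72 mm above the table). Origin: centre of the block's underside.
- old_card_edge (a point): Middle of the yellow card's top edge, 72 mm above the table; axes as the stand: y along the edge.
- clip: Red bulldog spring clip, 50 mm wide along its y (the hinge axis), 66 mm high, 60 g, biting the yellow card from above, jaws down, tails up; its spring barrel (underside 25 mm above the lips) rests on the card's edge. Origin: midway between the lips' lower edges as parked, x across the card; pivot 30 mm above it. The frame belongs to the -x lever and leans by half the opening angle.
- clip_jaw (a joint): Opening angle between the clip's two levers, rad: 0 as parked on the 3 mm card, -0.1 with the lips together, 0.6 at the stop, where the lips gape about 20 mm. The spring always pulls it shut; holding it at the stop takes about 14 N on the tails, 25 to 40 N of grip is plenty. Let go, it snaps shut.
- tail_a (a point): Centre of the rolled end of the tail on the -x lever (the +x one mirrors it): a 6.4 mm thick roll, 30 mm long along the clip's y, 63 mm above the lips. As parked the two rolls measure 49 mm over their outsides; pinched together along the clip's x to the stop, about 26 mm, and they rise about 5 mm.
- lip_a (a point): Lower inner edge, mid-width, of the lip on the clip's -x lever.
- lip_b (a point): Lower inner edge, mid-width, of the lip on the clip's +x lever (moves with clip_jaw).
- dish_pad: Bystander, to be left alone: small clear dish, 48 mm in diameter, 13 mm high, at the far end of the light pad. Origin: centre of its underside.
- dish_back: Bystander, to be left alone: clear dish, 56 mm in diameter, 13 mm high, on the table at the back. Origin: centre of its underside.
- loupe: Bystander, to be left alone: black eye loupe, 38 mm in diameter and 38 mm high. Origin: centre of its underside.
- cleaner: Bystander, to be left alone: amber glass bottle, 48 mm in diameter, 95 mm high. Origin: centre of its underside.
- tweezers: Bystander, to be left alone: steel tweezers lying flat, 135 mm long along x, 9 mm high. Origin: middle of the underside.
- micrometer: Bystander, to be left alone: outside micrometer lying flat, about 165 mm long along x, 17 mm high. Origin: between its anvils on the underside.
- disc: Bystander, to be left alone: dark perforated steel disc, 60 mm in diameter, 8 mm high. Origin: centre of its underside.
Things that resemble listed ones, but are neither listed nor needed, are in the scene too. Of the things like the clip, leave any that is green or turquoise; of the rest the larger one is meant.

How it is judged:
On the way, in this order (a step that is already met when the one before it is completed fails the run):
1. one bushing sits in an empty pocket, let go (((horizontal distance between bushing_a and pocket_mid below 0.003 m and z of bushing_a in the frame of pocket_mid between -0.022 and -0.0155 m and angle between bushing_a's own z axis and vertical below 0.1 rad and contact force between the fingers and bushing_a below 0.1 N) or (horizontal distance between bushing_a and pocket_right below 0.003 m and z of bushing_a in the frame of pocket_right between -0.022 and -0.0155 m and angle between bushing_a's own z axis and vertical below 0.1 rad and contact force between the fingers and bushing_a below 0.1 N) or (horizontal distance between bushing_b and pocket_mid below 0.003 m and z of bushing_b in the frame of pocket_mid between -0.022 and -0.0155 m and angle between bushing_b's own z axis and vertical below 0.1 rad and contact force between the fingers and bushing_b below 0.1 N) or (horizontal distance between bushing_b and pocket_right below 0.003 m and z of bushing_b in the frame of pocket_right between -0.022 and -0.0155 m and angle between bushing_b's own z axis and vertical below 0.1 rad and contact force between the fingers and bushing_b below 0.1 N))), for 0.1 s.
2. both bushings sit in the two empty pockets, one in each, let go (((horizontal distance between bushing_a and pocket_mid below 0.003 m and z of bushing_a in the frame of pocket_mid between -0.022 and -0.0155 m and angle between each of bushing_a, bushing_b's own z axis and vertical below 0.1 rad and contact force between the fingers and bushing_a below 0.1 N and horizontal distance between bushing_b and pocket_right below 0.003 m and z of bushing_b in the frame of pocket_right between -0.022 and -0.0155 m and contact force between the fingers and bushing_b below 0.1 N) or (horizontal distance between bushing_a and pocket_right below 0.003 m and z of bushing_a in the frame of pocket_right between -0.022 and -0.0155 m and angle between each of bushing_a, bushing_b's own z axis and vertical below 0.1 rad and contact force between the fingers and bushing_a below 0.1 N and horizontal distance between bushing_b and pocket_mid below 0.003 m and z of bushing_b in the frame of pocket_mid between -0.022 and -0.0155 m and contact force between the fingers and bushing_b below 0.1 N))), for 0.1 s.
3. the clip, pinched open, is lifted clear of the yellow card (value of joint clip_jaw above 0.3 rad and contact force between clip and stand below 0.1 N and z of each of lip_a, lip_b in the frame of old_card_edge above 0.003 m), for 0.1 s.
At the end, for the whole second after the job is handed in: Both bushings hang by their heads in the mid and right pockets (3 mm, 0.1 rad), let go. The fingers hold the clip open past 0.4 rad, lips either side of the white card, 5-23 mm below its edge, within 20 mm of its middle, square to 0.2 rad, at rest, touching no card, carrier or stand (((horizontal distance between bushing_a and pocket_mid below 0.003 m and z of bushing_a in the frame of pocket_mid between -0.022 and -0.0155 m and angle between each of bushing_a, bushing_b's own z axis and vertical below 0.1 rad and contact force between the fingers and bushing_a below 0.1 N and horizontal distance between bushing_b and pocket_right below 0.003 m and z of bushing_b in the frame of pocket_right between -0.022 and -0.0155 m and contact force between the fingers and bushing_b below 0.1 N) or (horizontal distance between bushing_a and pocket_right below 0.003 m and z of bushing_a in the frame of pocket_right between -0.022 and -0.0155 m and angle between each of bushing_a, bushing_b's own z axis and vertical below 0.1 rad and contact force between the fingers and bushing_a below 0.1 N and horizontal distance between bushing_b and pocket_mid below 0.003 m and z of bushing_b in the frame of pocket_mid between -0.022 and -0.0155 m and contact force between the fingers and bushing_b below 0.1 N)) and value of joint clip_jaw above 0.4 rad and ((x of lip_a in the frame of card_edge above 0.004 m and x of lip_b in the frame of card_edge below -0.004 m) or (x of lip_b in the frame of card_edge above 0.004 m and x of lip_a in the frame of card_edge below -0.004 m)) and z of lip_a in the frame of card_edge between -0.023 and -0.005 m and y of lip_a in the frame of card_edge between -0.02 and 0.02 m and z of lip_b in the frame of card_edge between -0.023 and -0.005 m and y of lip_b in the frame of card_edge between -0.02 and 0.02 m and angle between the y axis of clip and the y axis of card_edge, either way round below 0.2 rad and contact force between the fingers and clip above 3 N and contact force between each of clip, the arm and carrier below 0.2 N and contact force between clip and stand below 0.2 N and linear speed of clip below 0.02 m/s); the arm keeps its last pose, push and grip.
It fails at once if the bushing already in its pocket is moved more than 6 mm (distance of bushing_done from where it was at the start of the episode above 0.006 m).
It fails at once if a dish, the loupe, bottle, tweezers, micrometer or disc is moved more than 20 mm (distance of any of dish_pad, dish_back, loupe, cleaner, tweezers, micrometer, disc from where it was at the start of the episode above 0.02 m).
It fails at once if the white route card is pushed with more than 12 N (contact force between any of the arm, clip and route_card above 12 N).
It also fails if it takes over 64 s, if anything falls off the work surface, if the arm or the gripper's body presses on something with over 40 N, if the wrist force passes 120 N, or if a joint passes its speed limit or range.

## Working session

There is one attempt and no reset: what is moved stays moved. The work goes in short steps, Python scripts to look and compute and a tool call to move; the robot and the scene stay as the last step left them, time stands still between calls to the robot, and variables do not carry over. Pictures are saved under pics/ and viewed, and the job is handed in when it is done.

Besides the shell and the picture viewer there is one more tool, called as name(argument=value, ...) on one line, values as JSON. move_arm: Moves the arm, as the interface text tells. Its arguments: {"type":"object","properties":{"commands":{"type":"array"},"jaw":{"type":"number"},"force":{"type":"number"}},"required":["commands"]}

```bash
ls; mkdir -p pics; cat > h.py <<'E'
import numpy as np,cv2
from plant import ctrl
from scipy.spatial.transform import Rotation as R
def snap(n,f):
    s=ctrl.get_state(); im=np.array(ctrl.read_camera(n)); cv2.imwrite('pics/'+f,im[:,:,::-1]); np.save('pics/'+f+'.npy',im)
    return s,im
def cam(n,s=None):
    c=ctrl.get_calibration(n);K=np.array(c['camera_matrix']);k=c['k1']
    if 'mount' in c:
        T=np.eye(4);T[:3,:3]=R.from_quat(s['tcp_rot']).as_matrix();T[:3,3]=s['eef_pos']
        W=T@np.array(c['mount'])
    else: W=np.linalg.inv(np.array(c['camera_from_world']))
    return K,k,W
def px2w(n,uv,z,s=None):
    K,k,W=cam(n,s)
    uv=np.atleast_2d(uv).astype(float)
    d=(uv-K[:2,2])/[K[0,0],K[1,1]]
    x=d.copy()
    for _ in range(30): x=d/(1+k*(x**2).sum(1,keepdims=True))
    v=np.c_[x,np.ones(len(x))]@W[:3,:3].T
    o=W[:3,3]; t=(z-o[2])/v[:,2]
    return o+v*t[:,None]
def w2px(n,P,s=None):
    K,k,W=cam(n,s); P=np.atleast_2d(P); p=(P-W[:3,3])@W[:3,:3]
    x=p[:,:2]/p[:,2:]; x=x*(1+k*(x**2).sum(1,keepdims=True))
    return x*[K[0,0],K[1,1]]+K[:2,2]
def crop(im,x0,y0,x1,y1,f,s):
    c=cv2.resize(im[y0:y1,x0:x1,::-1],None,fx=s,fy=s,interpolation=cv2.INTER_CUBIC); cv2.imwrite('pics/'+f,c)
E
python3 - <<'E'
from h import *
s,a=snap('top','top0.png'); _,b=snap('side','side0.png'); s,c=snap('wrist','wrist0.png')
print(s)
for n in('top','side','wrist'): print(n,ctrl.get_calibration(n))
E
```

```text
pics
{'time': 0.1, 'qpos': array([ 1.11599283e+00,  2.87113046e-01,  1.57803248e+00,  2.99171616e-05,
        1.27860837e+00, -1.50004793e-01]), 'dq': array([-9.18996748e-04, -2.09216327e-03, -3.05424067e-03, -2.68636156e-03,
       -9.48130501e-05, -6.54283182e-04]), 'joint_efforts': array([ 1.08954046e-03, -4.07295263e+01, -2.93699098e+01, -1.18130688e-04,
        3.40191153e-03,  5.65725685e-06]), 'eef_pos': array([0.20228547, 0.6433838 , 0.24406047]), 'tcp_rot': array([-0.41864299,  0.57079278,  0.41795116,  0.56942996]), 'contact_force': array([0.57926021, 0.68751849, 0.02208874]), 'wrist_torque': array([0.03364718, 0.03314129, 0.0491575 ]), 'opening': 0.9995479951714646}
top {'camera_matrix': array([[533.49146062,   0.        , 266.24061903],
       [  0.        , 533.49146062, 212.19249983],
       [  0.        ,   0.        ,   1.        ]]), 'k1': 0.025335578978969625, 'camera_from_world': array([[ 7.28857111e-03, -9.99973297e-01,  5.30163399e-04,
         3.79602067e-02],
       [-9.87386425e-01, -7.28068199e-03, -1.58161434e-01,
         5.91663349e-01],
       [ 1.5816107
[... 484 characters left out ...]
891,  0.3622554 ],
       [ 0.40851375,  0.53286264, -0.7410627 ,  0.80222492],
       [ 0.        ,  0.        ,  0.        ,  1.        ]])}
wrist {'camera_matrix': array([[294.47658395,   0.        , 277.30106143],
       [  0.        , 294.47658395, 212.13919896],
       [  0.        ,   0.        ,   1.        ]]), 'k1': -0.05889661130509643, 'mount': array([[ 8.04159603e-04, -3.04382100e-01,  9.52549679e-01,
        -1.28403174e-01],
       [-1.38280467e-03, -9.52549415e-01, -3.04380848e-01,
         7.77212809e-02],
       [ 9.99998721e-01, -1.07241937e-03, -1.18690275e-03,
        -8.00740243e-05],
       [ 0.00000000e+00,  0.00000000e+00,  0.00000000e+00,
         1.00000000e+00]])}
```

View pics/top0.png

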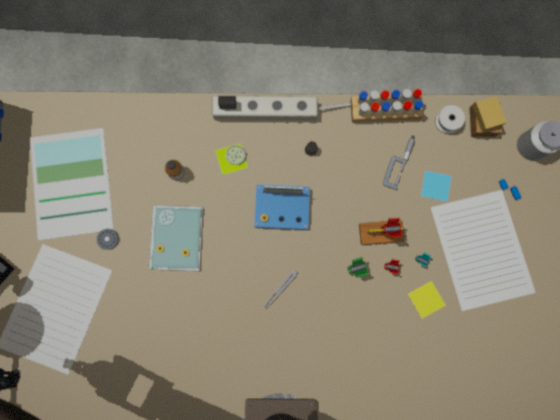

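View pics/side0.png

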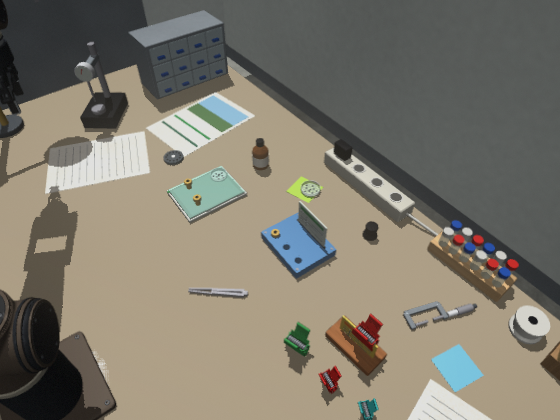

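View pics/wrist0.png

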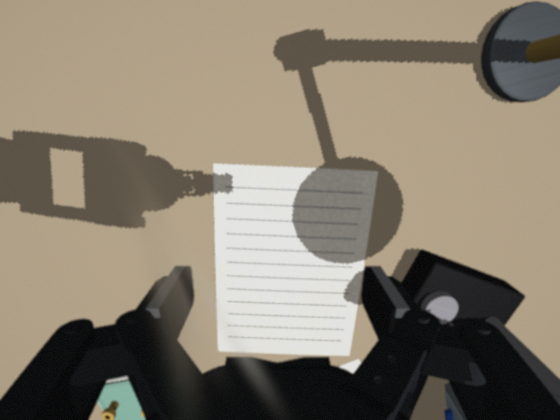

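Top view candidates:
- **Bushings:** (160,248) and (185,253) stand on the pad. (264,218) already sits in the left pocket and is to be left.
- **Empty pockets:** (281,219) and (298,219).
- **Clips:** the large red one is on the yellow card at (393,229). The small red one at (393,267), the green one at (358,267) and the turquoise one at (424,260) are to be left.

I choose the red one on the card, and will check it in a close crop.

```bash
python3 - <<'E'
from h import *
im=np.load('pics/top0.png.npy')
a=cv2.resize(im[195:285,145:220],None,fx=5,fy=5,interpolation=cv2.INTER_CUBIC)
b=cv2.resize(im[175:240,245:325],None,fx=5,fy=5,interpolation=cv2.INTER_CUBIC)
crop(im,145,200,225,280,'c1.png',7)
crop(im,245,170,325,240,'c2.png',8)
crop(im,345,205,445,280,'c3.png',7)
im=np.load('pics/side0.png.npy'); crop(im,280,300,400,400,'c4.png',6)
s=ctrl.get_state()
E
```

```text
(no output)
```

View pics/c1.png

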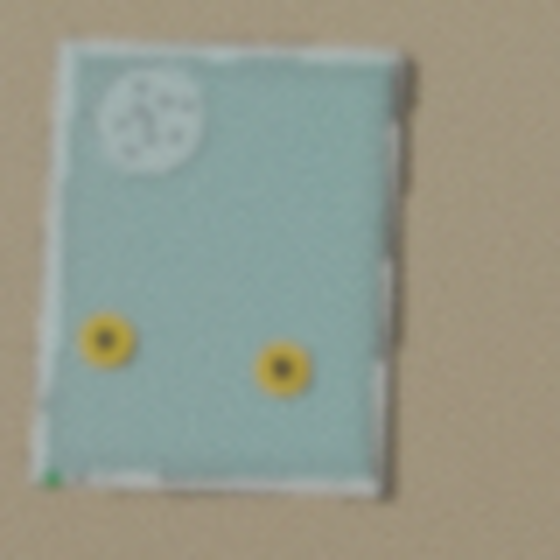

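View pics/c2.png

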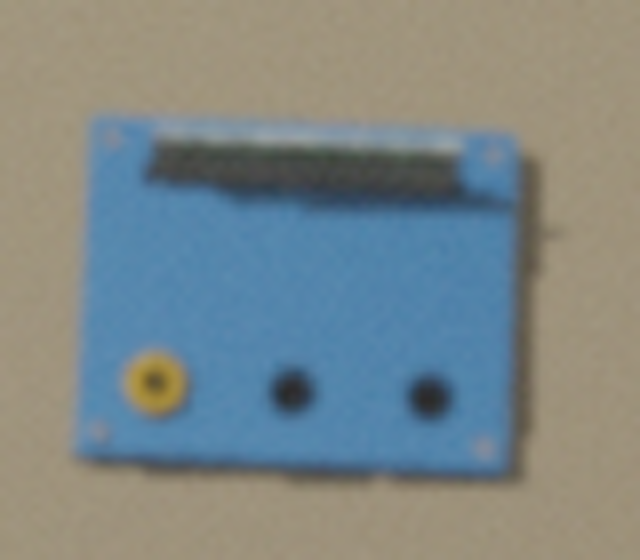

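View pics/c3.png

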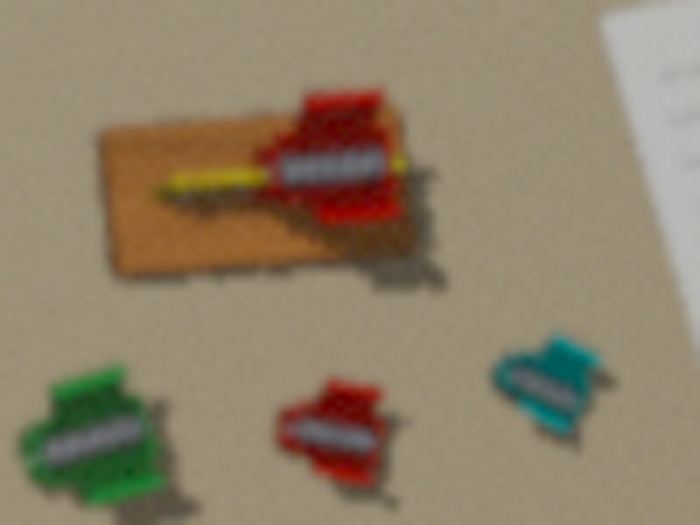

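View pics/c4.png

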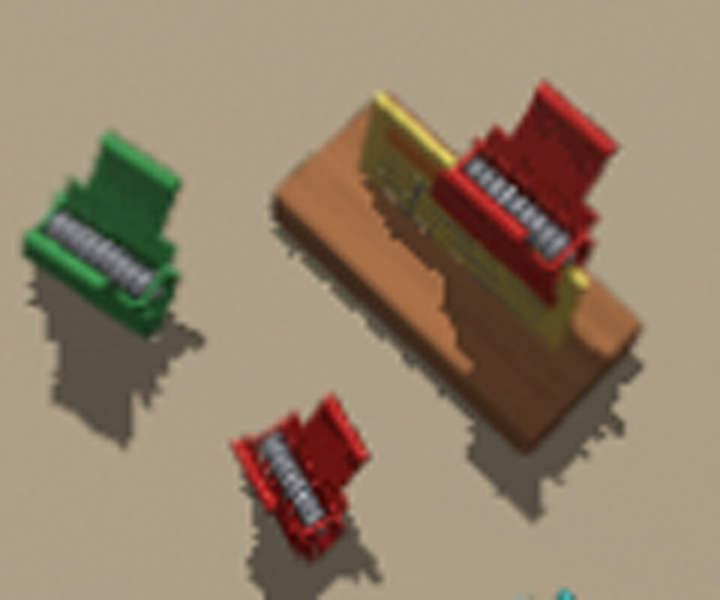

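```bash
python3 - <<'E'
from h import *
np.set_printoptions(precision=4,suppress=True)
def C(p,x,y,s): return (np.array(p)+.5)/s-.5+[x,y]
b=px2w('top',C([(105,340),(282,369)],145,200,7),.041);print('bush',b)
print('pad',px2w('top',C([(65,42),(405,55),(385,492),(38,485)],145,200,7),.014))
d=px2w('top',C([(155,380)],245,170,8),.033);p=px2w('top',C([(291,391),(429,397)],245,170,8),.024);print(d,p)
print(np.linalg.norm(p[0]-p[1]),np.linalg.norm((d-p)[0,:2]),(p[1]-d[0]))
print('card',px2w('top',C([(160,128),(463,143)],245,170,8),.095))
print('carrier',px2w('top',C([(93,115),(518,133),(508,472),(78,458)],245,170,8),.024))
print('rolls outer',px2w('top',C([(305,98),(383,94),(318,222),(400,216)],345,205,7),.110))
print('barrel',px2w('top',C([(282,170),(383,163)],345,205,7),.081))
print('ycard',px2w('top',C([(160,188),(405,163)],345,205,7),.072))
print('stand',px2w('top',C([(102,132),(396,108),(410,250),(120,275)],345,205,7),.02))
E
```

```text
bush [[0.491  0.3321 0.041 ]
 [0.4802 0.263  0.041 ]]
pad [[0.6132 0.3583 0.014 ]
 [0.6089 0.2218 0.014 ]
 [0.4342 0.225  0.014 ]
 [0.4361 0.3616 0.014 ]]
[[0.5799 0.0486 0.033 ]] [[ 0.5778  0.0013  0.024 ]
 [ 0.576  -0.0467  0.024 ]]
0.04804330068394771 0.04736074362738123 [-0.0039 -0.0953 -0.009 ]
card [[ 0.6558  0.0473  0.095 ]
 [ 0.6514 -0.054   0.095 ]]
carrier [[ 0.6753  0.0712  0.024 ]
 [ 0.67   -0.0782  0.024 ]
 [ 0.5499 -0.0741  0.024 ]
 [ 0.5537  0.0751  0.024 ]]
rolls outer [[ 0.5667 -0.277   0.11  ]
 [ 0.5685 -0.3061  0.11  ]
 [ 0.5201 -0.2804  0.11  ]
 [ 0.5226 -0.3109  0.11  ]]
barrel [[ 0.5433 -0.2741  0.081 ]
 [ 0.5463 -0.3125  0.081 ]]
ycard [[ 0.5372 -0.2293  0.072 ]
 [ 0.5475 -0.3232  0.072 ]]
stand [[ 0.5659 -0.2167  0.02  ]
 [ 0.5764 -0.3337  0.02  ]
 [ 0.5197 -0.3373  0.02  ]
 [ 0.5089 -0.2226  0.02  ]]
```

```bash
python3 - <<'E'
from h import *
np.set_printoptions(precision=4,suppress=True)
s=ctrl.get_state();M=R.from_quat(s['tcp_rot']).as_matrix();print(M)
print(ctrl.tip_extent,[a for a in dir(ctrl) if a[0]!='_'])
z=M[:,2];print('zyaw deg',np.degrees(np.arctan2(z[1],z[0])))
E
```

```text
[[-0.0008 -0.9539  0.3002]
 [-0.0017  0.3002  0.9539]
 [-1.      0.0003 -0.0018]]
0.014 ['Unreachable', 'get_calibration', 'get_state', 'read_camera', 'sign_off', 'tip_extent']
zyaw deg 72.53296932624431
```

move_arm(commands=[0, -1, 0, 1, 0, -1, 0, 1, 0, -1, 0, 1, 0, -1, 0, 1, 0, -1, 0, 1, 0, -1, 0, 1, 0, -1, 0, 1, 0, -1, 0, 1, 0, -1, 0, 1, 0, -1, 0, 1, 0, -1, 0, 1, 0, -1, 0, 1, 0, -1, 0, 1, 0, -1, 0, 1, 0, -1, 0, 1], jaw=45, force=40)

```text
time: 2.02
eef_pos: [0.415, 0.3663, 0.2449]
tcp_rot: [0.016, 0.707, -0.016, 0.707]
contact_force: [-0.6, -0.1, -0.1]
opening: 0.527
```

```bash
cat >> h.py <<'E'
def rel(target,yaw=None):
    "units to go in tool axes"
    s=ctrl.get_state();M=R.from_quat(s['tcp_rot']).as_matrix()
    y=np.degrees(np.arctan2(M[1,2],M[0,2]))
    print('t',round(s['time'],2),'tcp',np.round(s['eef_pos'],4),'yaw',round(y,2),'down',np.round(M[:,0],3),'open',round(s['opening'],3),'F',np.round(s['contact_force'],1))
    d=np.array(target)-s['eef_pos']; print('units',np.round(M.T@d/.025,2),'turn units', None if yaw is None else round((y-yaw)/5,2))
E
python3 - <<'E'
from h import *
rel((0.4802,0.263,0.045),-2.35)
s,im=snap('wrist','w1.png')
print(w2px('wrist',[(0.4802,.263,.041),(0.491,.332,.041)],s))
E
```

```text
t 2.02 tcp [0.415  0.3663 0.2449] yaw -2.63 down [-0.001 -0.    -1.   ] open 0.527 F [-0.6 -0.1 -0.1]
units [ 8.  -4.   2.8] turn units -0.06
[[332.74973984 265.84096052]
 [342.50730328 213.62981578]]
```

View pics/w1.png

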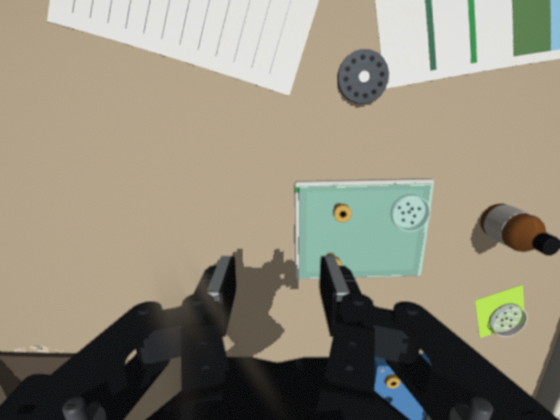

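move_arm(commands=[1, -1, 0.7, 0, 1, -1, 0.7, 0, 1, -1, 0.7, 0, 1, -1, 0.7, 0, 1, 0, 0, 0, 1, 0, 0, 0, 0, 0, 0, 0])

```text
time: 2.95
eef_pos: [0.4789, 0.2638, 0.0928]
tcp_rot: [0.014, 0.709, -0.016, 0.705]
contact_force: [1.0, -0.0, -0.6]
opening: 0.526
```

```bash
python3 - <<'E'
from h import *
rel((0.4802,0.263,0.045),-2.35)
s,im=snap('wrist','w2.png')
_,im2=snap('side','s2.png'); crop(im2,120,120,280,240,'s2c.png',5)
print(w2px('wrist',[(0.4802,.263,.041),(0.491,.332,.041)],s))
E
```

```text
t 2.95 tcp [0.4789 0.2638 0.0928] yaw -2.45 down [-0.005 -0.002 -1.   ] open 0.526 F [ 1.  -0.  -0.6]
units [ 1.91 -0.03  0.06] turn units -0.02
[[279.6025909  241.7750257 ]
 [292.91729887 134.15214402]]
```

View pics/w2.png

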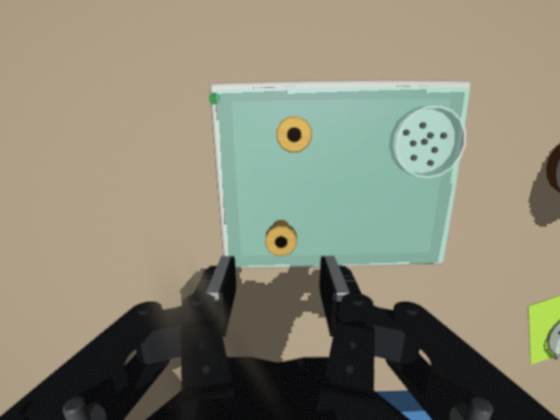

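View pics/s2c.png

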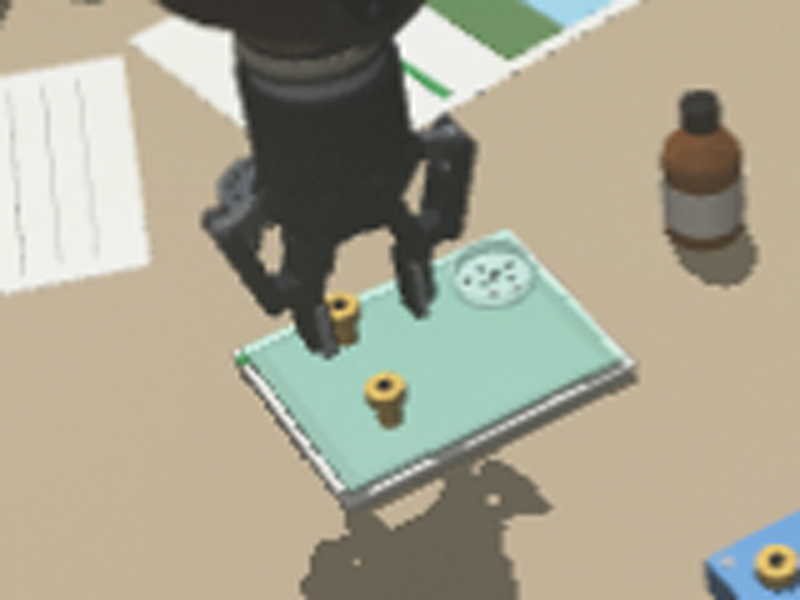

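move_arm(commands=[1, 0, 0.06, 0, 0.95, 0, 0, 0, 0, 0, 0, 0])

```text
time: 3.42
eef_pos: [0.4816, 0.2642, 0.0462]
tcp_rot: [0.015, 0.708, -0.015, 0.706]
contact_force: [-0.7, -0.8, -0.2]
opening: 0.529
```

move_arm(commands=[0, 0, 0, 0, 0, 0, 0, 0, 0, 0, 0, 0, 0, 0, 0, 0], jaw=15, force=30)

```text
time: 3.92
eef_pos: [0.4836, 0.2647, 0.0483]
tcp_rot: [0.016, 0.706, -0.015, 0.708]
contact_force: [-0.4, 1.0, 6.6]
opening: 0.226
```

```bash
python3 - <<'E'
from h import *
rel((0.4802,0.263,0.045),-2.35)
s,im=snap('wrist','w3.png')
_,im2=snap('side','s3.png'); crop(im2,150,140,250,220,'s3c.png',7)
E
```

```text
t 3.92 tcp [0.4836 0.2647 0.0483] yaw -2.46 down [ 0.003  0.001 -1.   ] open 0.226 F [-0.4  1.   6.6]
units [ 0.13 -0.08 -0.13] turn units -0.02
```

View pics/w3.png

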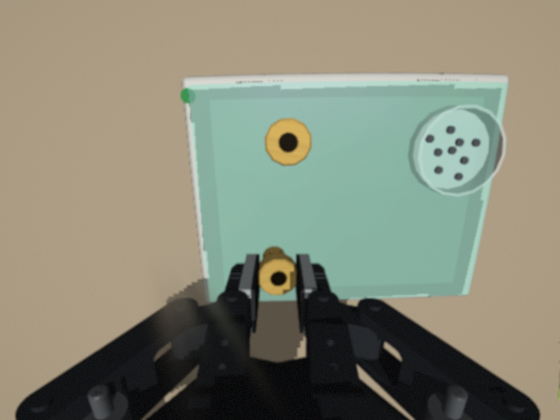

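View pics/s3c.png

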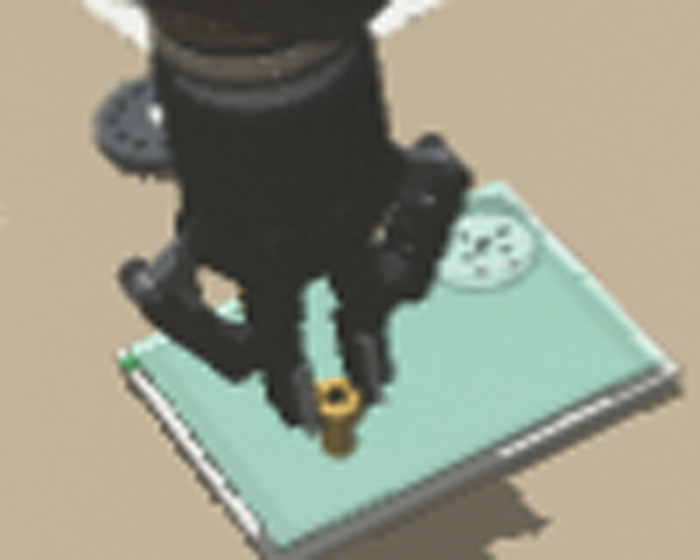

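move_arm(commands=[-0.5, 0, 0, 0, -1, 0, 0, 0, -1, 0, 0, 0, 0, 0, 0, 0])

```text
time: 4.53
eef_pos: [0.4836, 0.2647, 0.1115]
tcp_rot: [0.016, 0.705, -0.015, 0.709]
contact_force: [-0.5, -0.1, -0.5]
opening: 0.225
```

```bash
python3 - <<'E'
from h import *
rel((0.4802,0.263,0.045),-2.35)
s,im=snap('wrist','w4.png');crop(im,210,210,350,315,'w4c.png',5)
_,im2=snap('side','s4.png'); crop(im2,150,130,250,210,'s4c.png',7)
E
```

```text
t 4.53 tcp [0.4836 0.2647 0.1115] yaw -2.46 down [ 0.005  0.001 -1.   ] open 0.225 F [-0.5 -0.1 -0.5]
units [ 2.66 -0.08 -0.14] turn units -0.02
```

View pics/w4c.png

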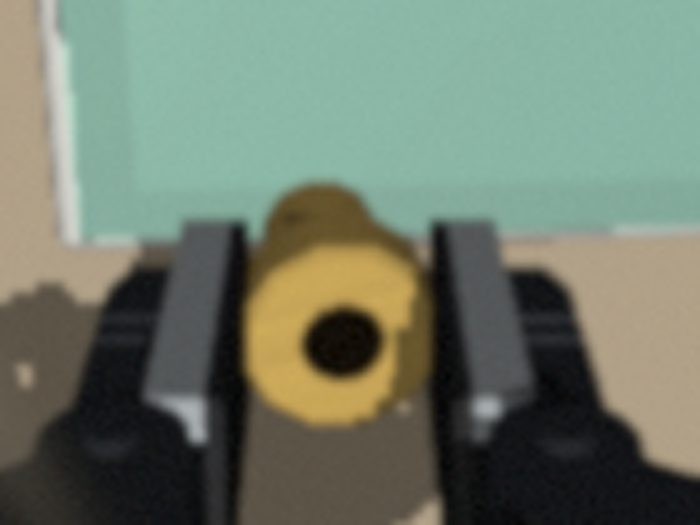

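View pics/s4c.png

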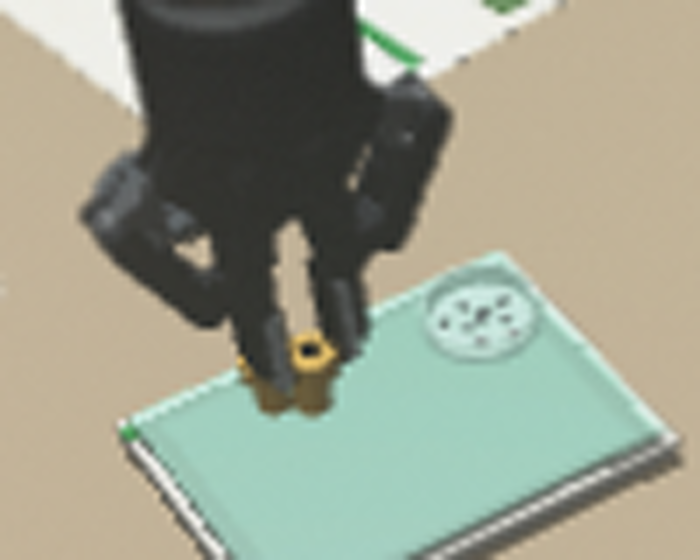

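```bash
python3 - <<'E'
from h import *
s=ctrl.get_state();p=s['eef_pos'];t=p[2]
M=R.from_quat(s['tcp_rot']).as_matrix()
h=px2w('wrist',[(277.2,278)],t-.0073,s)[0]; b=px2w('wrist',[(273.2,246.4)],t-.034,s)[0]
print('head tool',M.T@(h-p)*1e3,'bottom far edge',M.T@(b-p)*1e3)
rel((.5778,.0013,.10),-2.35);rel((.5760,-.0467,.10))
E
```

```text
head tool [ 7.30050395 -1.82436579  0.03004752] bottom far edge [34.00050115  4.12685358 -2.39036655]
t 4.62 tcp [0.4818 0.264  0.1086] yaw -2.47 down [-0.001 -0.    -1.   ] open 0.224 F [ 0.2  0.4 -0.3]
units [  0.34 -10.33   4.29] turn units -0.02
t 4.62 tcp [0.4818 0.264  0.1086] yaw -2.47 down [-0.001 -0.    -1.   ] open 0.224 F [ 0.2  0.4 -0.3]
units [  0.35 -12.26   4.3 ] turn units None
```

move_arm(commands=[0, -0.935, 0.335, 0, 0, -0.935, 0.335, 0, 0, -0.935, 0.335, 0, 0, -0.935, 0.335, 0, 0, -0.935, 0.335, 0, 0, -0.935, 0.335, 0, 0, -0.935, 0.335, 0, 0, -0.935, 0.335, 0, 0, -0.935, 0.335, 0, 0, -0.935, 0.335, 0, 0, -0.935, 0.335, 0, 0, -0.935, 0.335, 0, 0, -0.935, 0.335, 0, 0, 0, 0, 0, 0, 0, 0, 0])

```text
time: 6.5
eef_pos: [0.5769, -0.0434, 0.1077]
tcp_rot: [0.016, 0.708, -0.015, 0.706]
contact_force: [-0.4, -0.3, -0.1]
opening: 0.222
```

```bash
python3 - <<'E'
from h import *
ctrl.read_camera('top');rel((.5775,-.0442,.06),-2.35)
s,im=snap('wrist','w5.png');crop(im,170,150,390,315,'w5c.png',3.6)
print(w2px('wrist',[(.5760,-.0467,.024),(.5778,.0013,.024),(.5799,.0486,.033)],s))
E
```

```text
t 6.55 tcp [ 0.577  -0.0432  0.108 ] yaw -2.44 down [-0.002  0.001 -1.   ] open 0.226 F [-0.7 -0.2 -0. ]
units [ 1.92 -0.04  0.02] turn units -0.02
[[276.32225008 228.65079199]
 [275.82508868 166.45307078]
 [275.65174071  96.1071943 ]]
```

View pics/w5c.png

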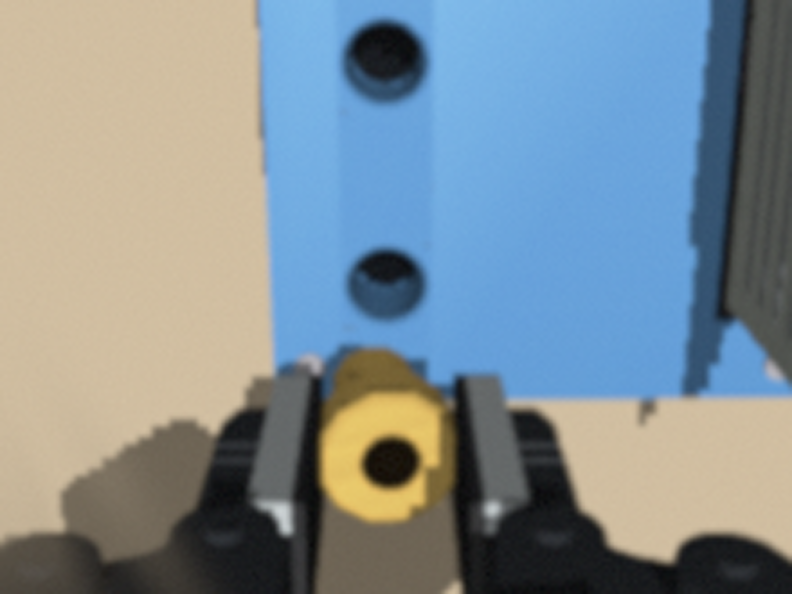

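move_arm(commands=[0.8, -0.03, 0.04, 0, 0.6, 0, 0, 0, 0.5, 0, 0, 0, 0.4, 0, 0, 0, 0, 0, 0, 0])

```text
time: 7.22
eef_pos: [0.5782, -0.0447, 0.0503]
tcp_rot: [0.015, 0.708, -0.015, 0.706]
contact_force: [-0.2, 0.2, -0.4]
opening: 0.224
```

```bash
python3 - <<'E'
from h import *
rel((.5777,-.0440,.042),-2.35)
s,im=snap('wrist','w6.png');crop(im,170,150,390,315,'w6c.png',3.6)
_,im2=snap('side','s6.png'); crop(im2,240,190,350,280,'s6c.png',6)
E
```

```text
t 7.22 tcp [ 0.5782 -0.0447  0.0503] yaw -2.47 down [-0.002  0.001 -1.   ] open 0.224 F [-0.2  0.2 -0.4]
units [ 0.33  0.03 -0.02] turn units -0.02
```

View pics/w6c.png

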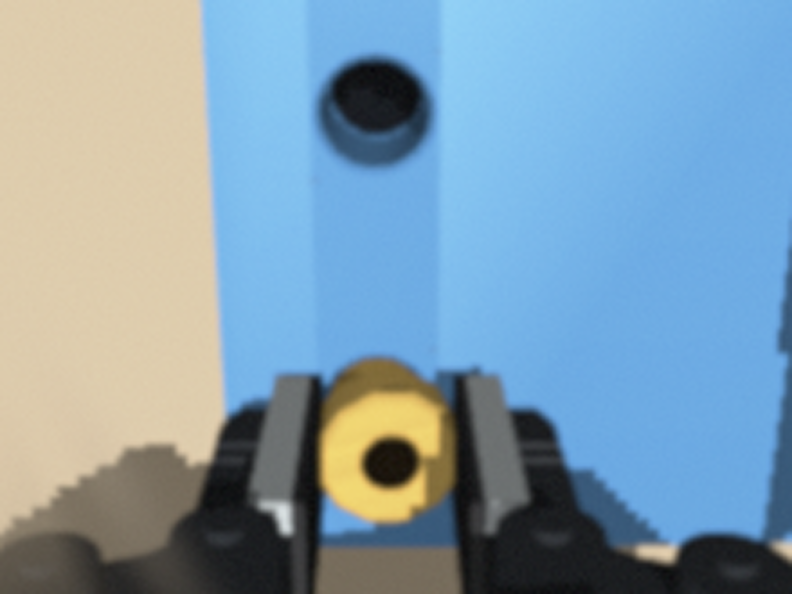

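View pics/s6c.png

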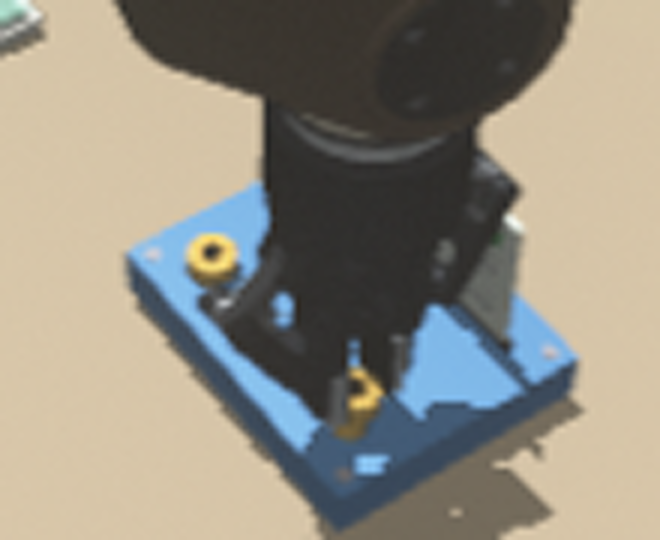

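move_arm(commands=[0.2, 0, 0, 0, 0.1, 0, 0, 0, 0, 0, 0, 0])

```text
time: 7.7
eef_pos: [0.5788, -0.0448, 0.0439]
tcp_rot: [0.015, 0.707, -0.015, 0.707]
contact_force: [0.4, -0.9, -0.6]
opening: 0.226
```

move_arm(commands=[0, 0, 0, 0, 0, 0, 0, 0, 0, 0, 0, 0, 0, 0, 0, 0], jaw=40)

```text
time: 8.2
eef_pos: [0.579, -0.0448, 0.0442]
tcp_rot: [0.015, 0.707, -0.015, 0.707]
contact_force: [0.5, -1.1, -0.5]
opening: 0.468
```

```bash
python3 - <<'E'
from h import *
rel((.5777,-.0440,.042),-2.35)
s,im=snap('wrist','w7.png');crop(im,170,150,390,315,'w7c.png',3.6)
E
```

```text
t 8.2 tcp [ 0.579  -0.0448  0.0442] yaw -2.46 down [ 0. -0. -1.] open 0.468 F [ 0.5 -1.1 -0.5]
units [ 0.09  0.03 -0.05] turn units -0.02
```

View pics/w7c.png

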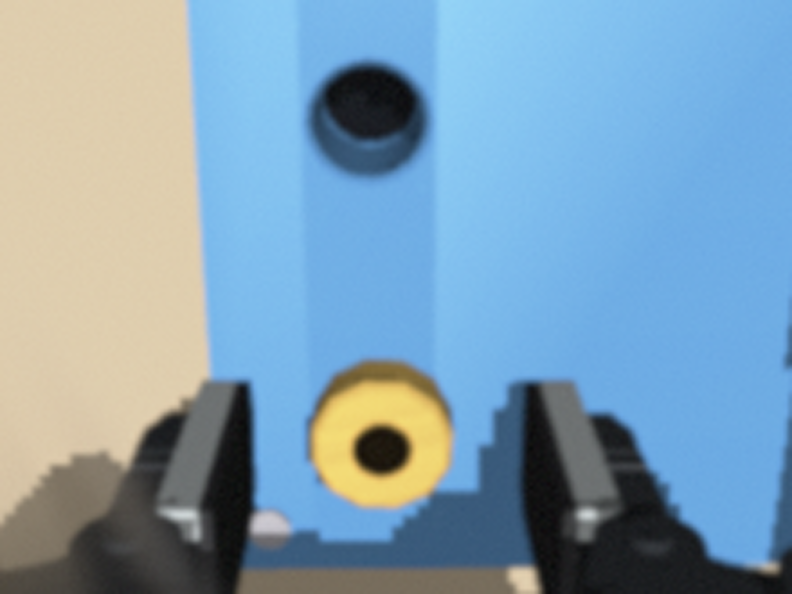

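move_arm(commands=[-1, 0, 0, 0, -1, 0, 0, 0, -0.5, 0.932, -0.26, 0, 0, 0.932, -0.26, 0, 0, 0.932, -0.26, 0, 0, 0.932, -0.26, 0, 0, 0.932, -0.26, 0, 0, 0.932, -0.26, 0, 0, 0.932, -0.26, 0, 0, 0.932, -0.26, 0, 0, 0.932, -0.26, 0, 0, 0.932, -0.26, 0, 0, 0.932, -0.26, 0, 0, 0.932, -0.26, 0, 0, 0.932, -0.26, 0, 0, 0.932, -0.26, 0, 0, 0.932, -0.26, 0, 0, 0.932, -0.26, 0, 0, 0, 0, 0, 0, 0, 0, 0], jaw=45)

```text
time: 10.75
eef_pos: [0.491, 0.3317, 0.1064]
tcp_rot: [0.015, 0.707, -0.015, 0.707]
contact_force: [0.2, -0.2, -1.6]
opening: 0.525
```

```bash
python3 - <<'E'
from h import *
rel((0.491,.3321,.045),-2.35)
s,im=snap('wrist','w8.png');crop(im,170,150,390,315,'w8c.png',3.6)
print(w2px('wrist',[(0.491,.3321,.041)],s))
E
```

```text
t 10.75 tcp [0.491  0.3317 0.1064] yaw -2.45 down [-0. -0. -1.] open 0.525 F [ 0.2 -0.2 -1.6]
units [ 2.46  0.02 -0.  ] turn units -0.02
[[277.14172523 232.66775193]]
```

View pics/w8.png

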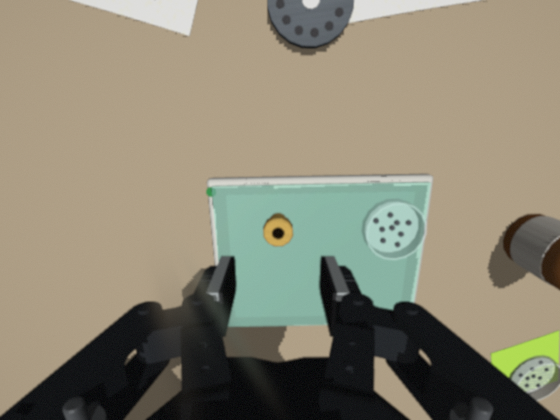

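move_arm(commands=[0.9, 0, 0.02, 0, 0.8, 0, 0, 0, 0.6, 0, 0, 0, 0.1, 0, 0, 0, 0, 0, 0, 0])

```text
time: 11.42
eef_pos: [0.4917, 0.3321, 0.0466]
tcp_rot: [0.015, 0.707, -0.015, 0.707]
contact_force: [1.2, 0.4, -0.3]
opening: 0.525
```

move_arm(commands=[0, 0, 0, 0, 0, 0, 0, 0, 0, 0, 0, 0, 0, 0, 0, 0], jaw=15)

```text
time: 11.92
eef_pos: [0.4922, 0.3324, 0.0475]
tcp_rot: [0.015, 0.706, -0.015, 0.708]
contact_force: [-0.1, -0.1, 3.6]
opening: 0.23
```

move_arm(commands=[-0.5, 0, 0, 0, -1, 0, 0, 0, -1, 0, 0, 0, 0, 0, 0, 0, 0, 0, 0, 0])

```text
time: 12.55
eef_pos: [0.4908, 0.3317, 0.1082]
tcp_rot: [0.015, 0.707, -0.015, 0.706]
contact_force: [0.3, -0.2, -0.6]
opening: 0.228
```

```bash
python3 - <<'E'
from h import *
rel((.5778,.0013,.10),-2.35)
s,im=snap('wrist','w9.png');crop(im,210,210,350,315,'w9c.png',5)
E
```

```text
t 12.55 tcp [0.4908 0.3317 0.1082] yaw -2.47 down [-0.001 -0.001 -1.   ] open 0.228 F [ 0.3 -0.2 -0.6]
units [  0.33 -13.06   4.04] turn units -0.02
```

View pics/w9c.png

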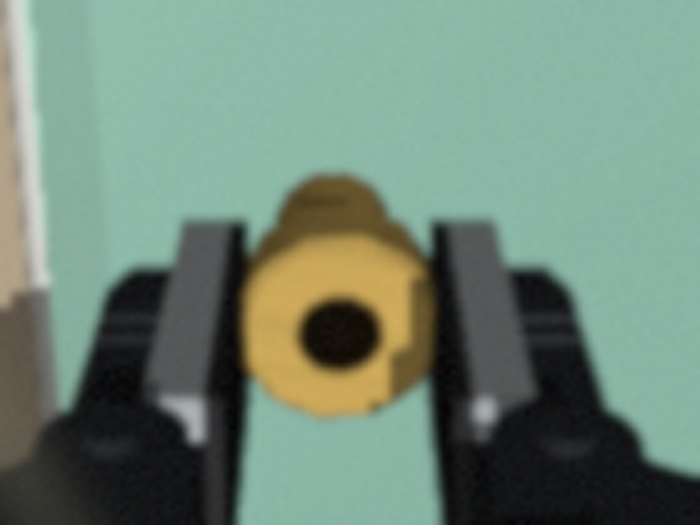

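move_arm(commands=[0, -0.929, 0.291, 0, 0, -0.929, 0.291, 0, 0, -0.929, 0.291, 0, 0, -0.929, 0.291, 0, 0, -0.929, 0.291, 0, 0, -0.929, 0.291, 0, 0, -0.929, 0.291, 0, 0, -0.929, 0.291, 0, 0, -0.929, 0.291, 0, 0, -0.929, 0.291, 0, 0, -0.929, 0.291, 0, 0, -0.929, 0.291, 0, 0, -0.929, 0.291, 0, 0, -0.929, 0.291, 0, 0, 0, 0, 0, 0, 0, 0, 0])

```text
time: 14.6
eef_pos: [0.5785, 0.0033, 0.1079]
tcp_rot: [0.015, 0.708, -0.015, 0.706]
contact_force: [-0.2, 0.2, 0.2]
opening: 0.227
```

```bash
python3 - <<'E'
from h import *
ctrl.read_camera('top');rel((.5784,.0028,.05),-2.35)
s,im=snap('wrist','w10.png');crop(im,170,150,390,315,'w10c.png',3.6)
E
```

```text
t 14.65 tcp [0.5786 0.0036 0.1082] yaw -2.44 down [-0.002  0.001 -1.   ] open 0.224 F [-0.  -0.  -0.5]
units [ 2.33 -0.03 -0.  ] turn units -0.02
```

View pics/w10c.png

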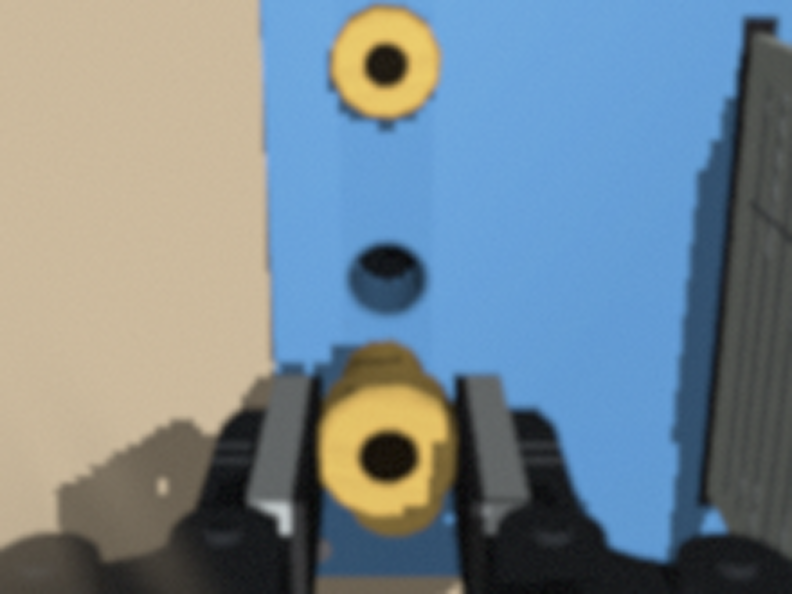

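```bash
python3 - <<'E'
from h import *
s,im=snap('wrist','w11.png');crop(im,240,230,320,305,'w11c.png',8)
_,im2=snap('side','s11.png'); crop(im2,250,170,330,250,'s11c.png',7)
E
```

```text
(no output)
```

View pics/w11c.png

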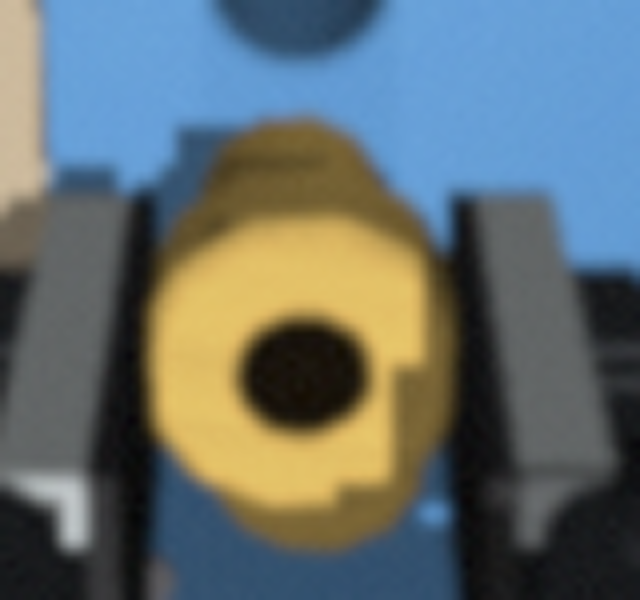

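View pics/s11c.png

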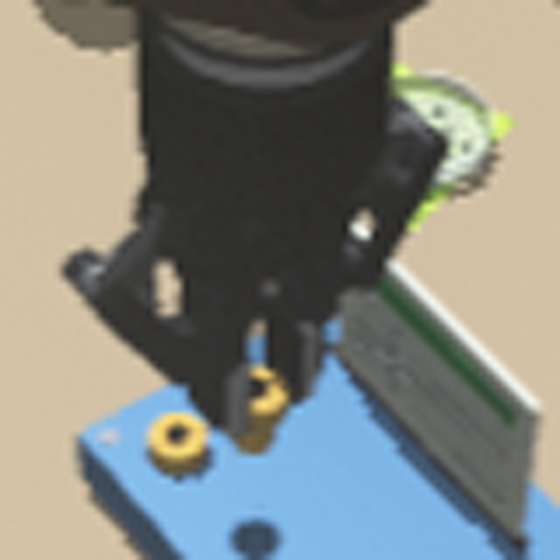

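move_arm(commands=[0.8, -0.03, 0, 0, 0.6, 0, 0, 0, 0.5, 0, 0, 0, 0.4, 0, 0, 0, 0, 0, 0, 0])

```text
time: 15.42
eef_pos: [0.5786, 0.0022, 0.0503]
tcp_rot: [0.015, 0.708, -0.015, 0.706]
contact_force: [-0.3, -0.3, -0.2]
opening: 0.225
```

move_arm(commands=[0.2, 0, 0, 0, 0.1, 0, 0, 0, 0, 0, 0, 0])

```text
time: 15.8
eef_pos: [0.5793, 0.0021, 0.0441]
tcp_rot: [0.015, 0.707, -0.015, 0.707]
contact_force: [0.1, 0.1, -1.4]
opening: 0.229
```

move_arm(commands=[0, 0, 0, 0, 0, 0, 0, 0, 0, 0, 0, 0, 0, 0, 0, 0], jaw=40)

```text
time: 16.3
eef_pos: [0.5794, 0.0021, 0.0442]
tcp_rot: [0.015, 0.707, -0.015, 0.707]
contact_force: [0.5, -0.8, -0.3]
opening: 0.467
```

```bash
python3 - <<'E'
from h import *
rel((.5784,.0028,.05),-2.35)
s,im=snap('wrist','w12.png');crop(im,170,150,390,315,'w12c.png',3.6)
E
```

```text
t 16.3 tcp [0.5794 0.0021 0.0442] yaw -2.46 down [ 0. -0. -1.] open 0.467 F [ 0.5 -0.8 -0.3]
units [-0.23  0.03 -0.04] turn units -0.02
```

View pics/w12c.png

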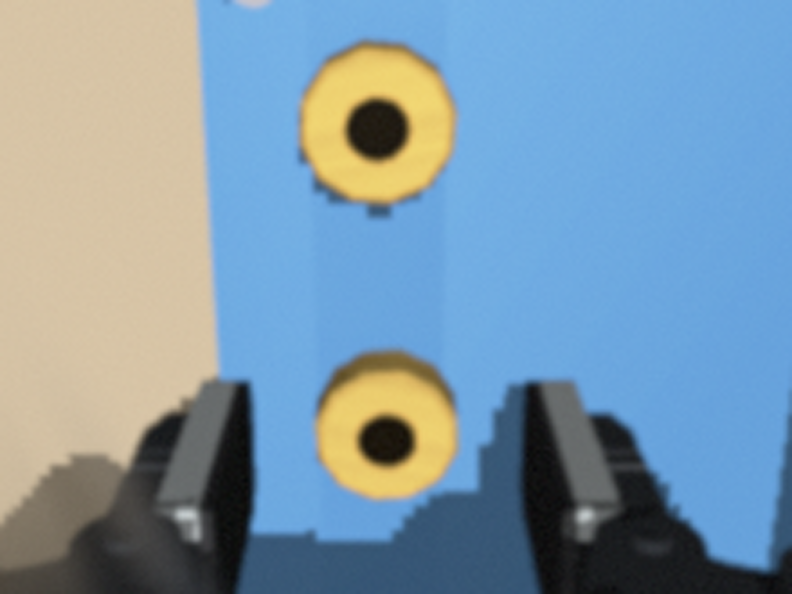

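move_arm(commands=[-1, 0, 0, 0, -1, 0, 0, 0, -1, 0, 0, 0, -1, -0.9, 0, 0, -1, -1, 0, 0, -1, -1, -0.1, 0, 0, -1, -0.1, 0, 0, -1, -0.1, 0, 0, -1, -0.1, 0, 0, -1, -0.1, -0.25, 0, -1, -0.1, -0.3, 0, -1, -0.1, -0.3, 0, -1, -0.1, -0.3, 0, -1, -0.1, -0.3, 0, -1, 0, -0.1, 0, 0, 0, 0, 0, 0, 0, 0])

```text
time: 18.48
eef_pos: [0.5531, -0.2941, 0.1938]
tcp_rot: [-0.032, 0.707, 0.033, 0.706]
contact_force: [-0.1, 0.5, 0.4]
opening: 0.477
```

```bash
python3 - <<'E'
from h import *
rel((.5445,-.2935,.107),5.2)
s,im=snap('wrist','w13.png');crop(im,170,150,390,315,'w13c.png',3.6)
_,t=snap('top','t13.png');crop(t,245,170,325,240,'t13c.png',8)
E
```

```text
t 18.48 tcp [ 0.5531 -0.2941  0.1938] yaw 5.28 down [-0.     0.001 -1.   ] open 0.477 F [-0.1  0.5  0.4]
units [ 3.47  0.05 -0.34] turn units 0.02
```

View pics/w13.png

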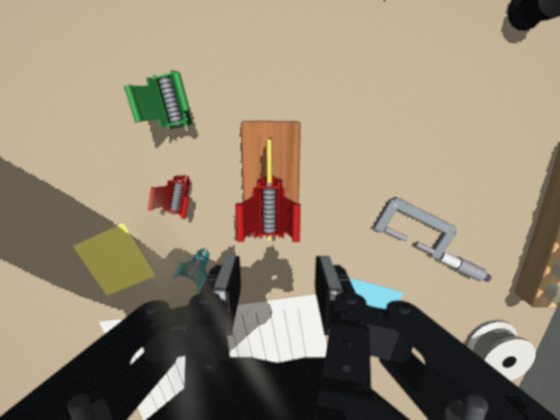

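View pics/t13c.png

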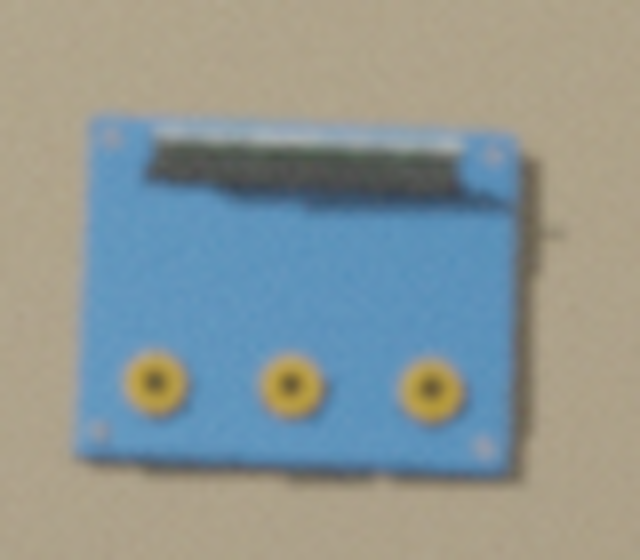

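```bash
python3 - <<'E'
from h import *
im=np.load('pics/w13.png.npy');crop(im,220,110,330,260,'w13d.png',4)
E
```

```text
(no output)
```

View pics/w13d.png

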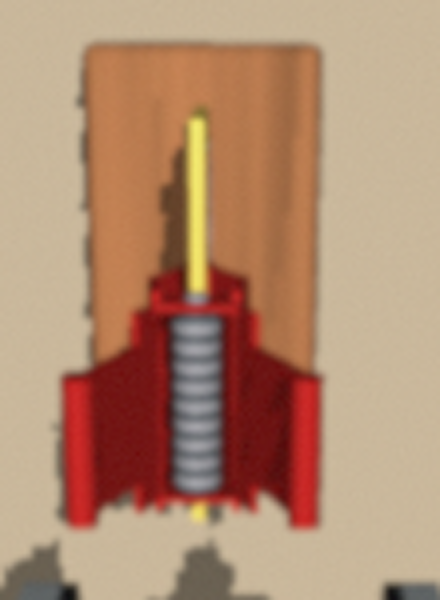

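```bash
python3 - <<'E'
from h import *
s=ctrl.get_state()
f=lambda p:(np.array(p)+.5)/4-.5+[220,110]
q=px2w('wrist',f([(79,375),(79,527),(306,375),(306,527)]),.110,s);print(q.round(4),q.mean(0))
print(np.linalg.norm(q[0]-q[2]),np.linalg.norm(q[0]-q[1]))
c=q.mean(0);rel((c[0],c[1],.109),5.2)
print(px2w('wrist',f([(198,118),(200,510)]),.072,s))
E
```

```text
[[ 0.5233 -0.2797  0.11  ]
 [ 0.5249 -0.3106  0.11  ]
 [ 0.5658 -0.2758  0.11  ]
 [ 0.5692 -0.3065  0.11  ]] [ 0.54580658 -0.2931732   0.11      ]
0.04259402862544715 0.030975796941630357
t 18.57 tcp [ 0.5532 -0.2938  0.1939] yaw 5.33 down [-0.     0.001 -1.   ] open 0.468 F [-0.  -0.1 -0. ]
units [ 3.4   0.05 -0.29] turn units 0.03
[[ 0.54082641 -0.23335826  0.072     ]
 [ 0.54859123 -0.32070733  0.072     ]]
```

move_arm(commands=[0, 0.05, -0.29, 0, 0, 0, 0, 0, 0.9, 0, 0, 0, 0.9, 0, 0, 0, 0.8, 0, 0, 0, 0.5, 0, 0, 0, 0.3, 0, 0, 0, 0, 0, 0, 0, 0, 0, 0, 0], jaw=75)

```text
time: 19.7
eef_pos: [0.5465, -0.2946, 0.11]
tcp_rot: [-0.033, 0.706, 0.032, 0.707]
contact_force: [0.9, 0.1, -0.4]
opening: 0.876
```

```bash
python3 - <<'E'
from h import *
rel((.5458,-.2932,.109),5.2)
s,im=snap('wrist','w14.png');crop(im,170,150,390,315,'w14c.png',3.6)
_,im2=snap('side','s14.png'); crop(im2,300,270,420,360,'s14c.png',6)
E
```

```text
t 19.7 tcp [ 0.5465 -0.2946  0.11  ] yaw 5.28 down [ 0.001 -0.001 -1.   ] open 0.876 F [ 0.9  0.1 -0.4]
units [ 0.04  0.06 -0.02] turn units 0.02
```

View pics/w14c.png

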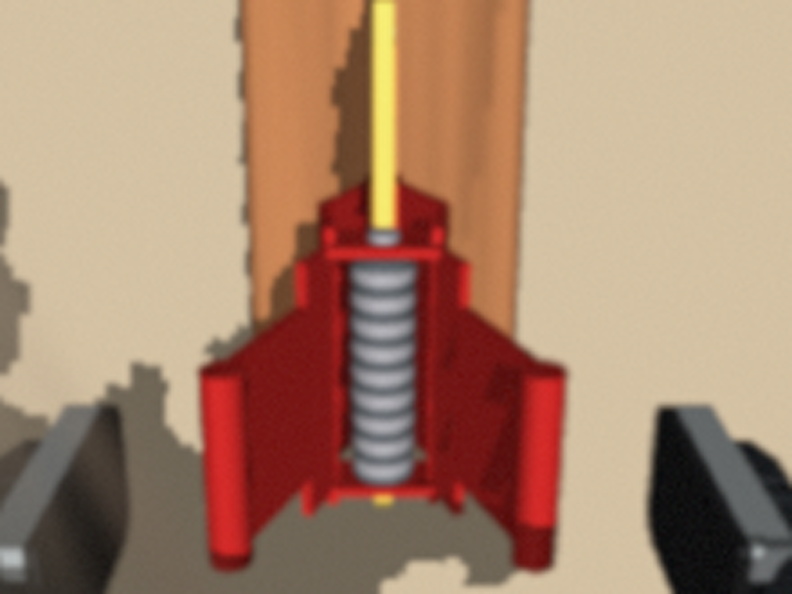

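View pics/s14c.png

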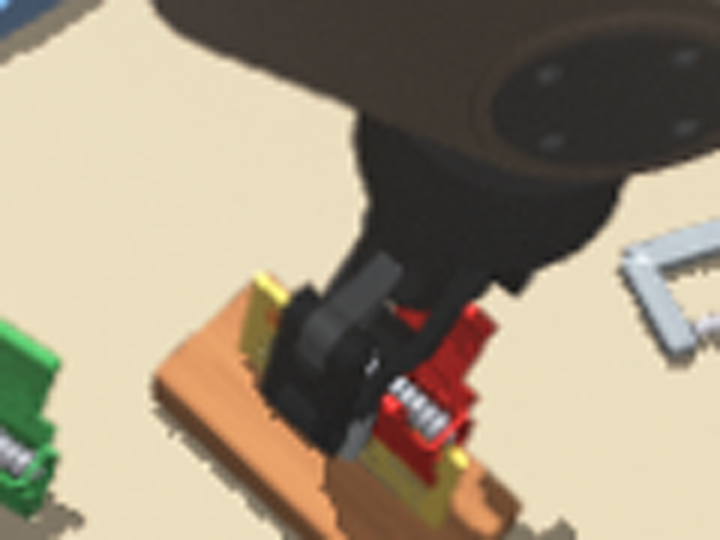

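move_arm(commands=[0, 0, 0, 0, 0, 0, 0, 0, 0, 0, 0, 0, 0, 0, 0, 0, 0, 0, 0, 0, 0, 0, 0, 0, 0, 0, 0, 0, 0, 0, 0, 0], jaw=15, force=38)

```text
time: 20.8
eef_pos: [0.5509, -0.2959, 0.1165]
tcp_rot: [-0.034, 0.702, 0.03, 0.711]
contact_force: [1.7, 4.3, 17.6]
opening: 0.302
```

```bash
python3 - <<'E'
from h import *
rel((.5458,-.2932,.109),5.2)
s,im=snap('wrist','w15.png');crop(im,170,150,390,315,'w15c.png',3.6)
_,im2=snap('side','s15.png'); crop(im2,300,270,420,360,'s15c.png',6)
E
```

```text
t 20.8 tcp [ 0.5509 -0.2959  0.1165] yaw 5.24 down [ 0.012 -0.005 -1.   ] open 0.302 F [ 1.7  4.3 17.6]
units [ 0.3   0.13 -0.2 ] turn units 0.01
```

View pics/w15c.png

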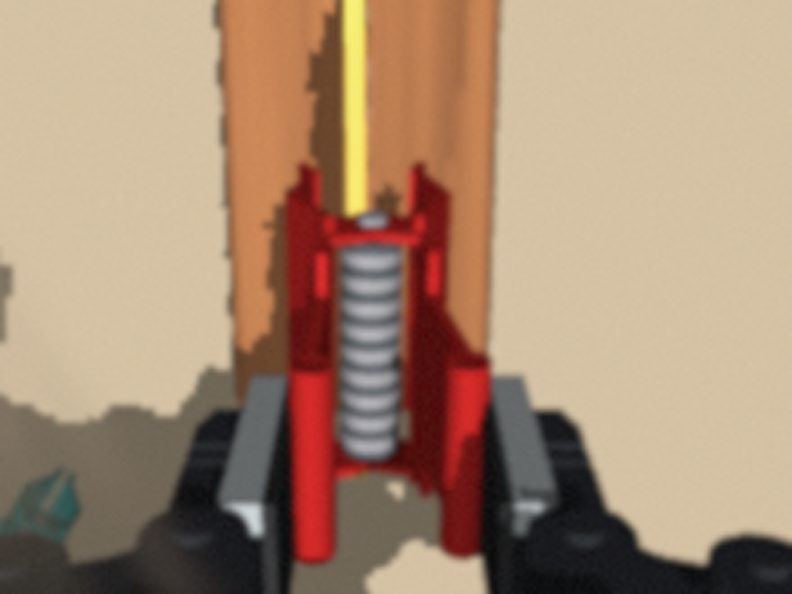

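View pics/s15c.png

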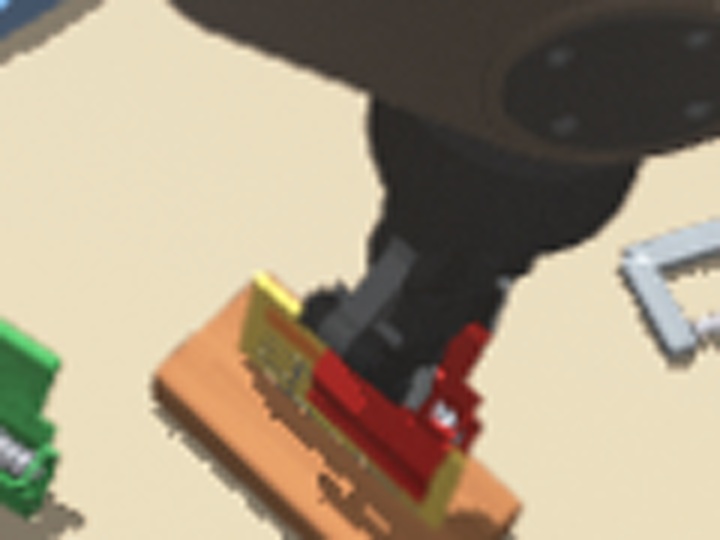

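move_arm(commands=[-0.3, 0, 0, 0, -0.3, 0, 0, 0, -0.4, 0, 0, 0, -0.5, 0, 0, 0, -0.7, 0, 0, 0, -0.8, 0, 0, 0, -0.8, 0, 0, 0, -0.8, 0, 0, 0, 0, 0, 0, 0, 0, 0, 0, 0])

```text
time: 22.15
eef_pos: [0.5457, -0.2939, 0.2236]
tcp_rot: [-0.032, 0.707, 0.033, 0.706]
contact_force: [0.3, 0.2, -0.2]
opening: 0.305
```

```bash
python3 - <<'E'
from h import *
rel((.6527,-.0018,.2),-2.35)
s,im=snap('wrist','w16.png');crop(im,170,150,390,315,'w16c.png',3.6)
_,im2=snap('side','s16.png'); crop(im2,300,230,420,350,'s16c.png',5)
E
```

```text
t 22.15 tcp [ 0.5457 -0.2939  0.2236] yaw 5.29 down [-0.001  0.001 -1.   ] open 0.305 F [ 0.3  0.2 -0.2]
units [ 0.95 11.24  5.34] turn units 1.53
```

View pics/w16c.png

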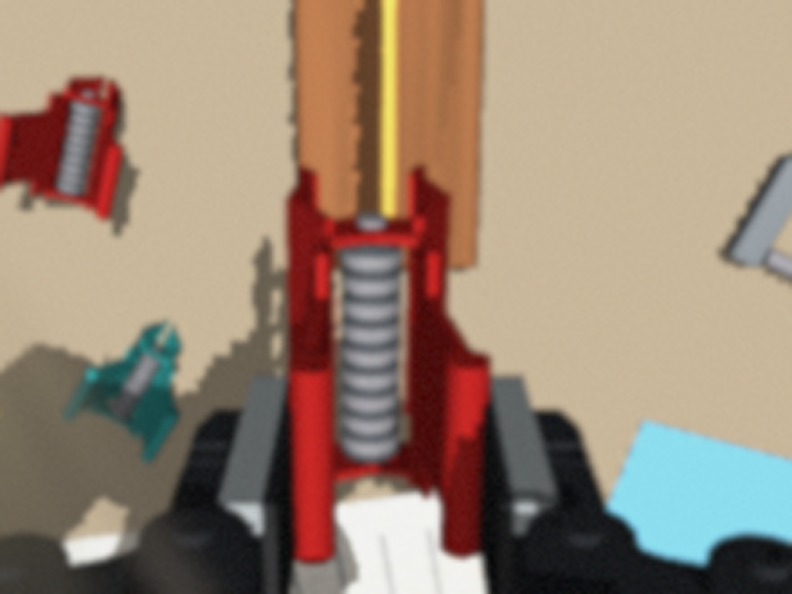

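View pics/s16c.png

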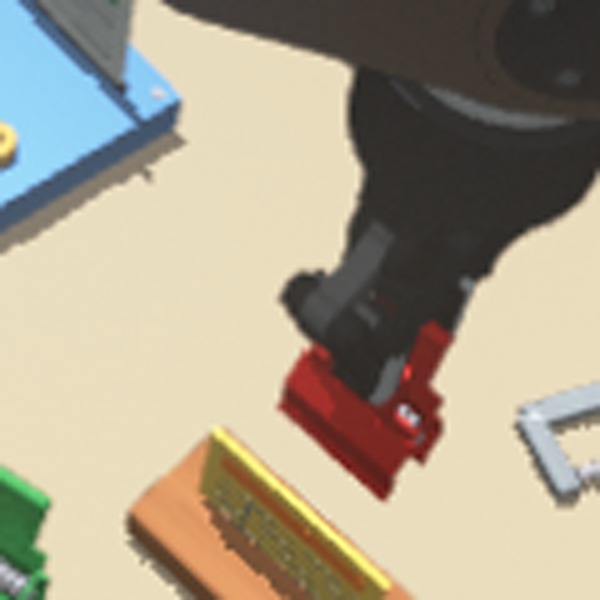

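```bash
python3 - <<'E'
from h import *
np.set_printoptions(precision=1,suppress=True)
im=np.load('pics/w16.png.npy');crop(im,240,185,310,265,'w16d.png',9)
s=ctrl.get_state();p=s['eef_pos'];M=R.from_quat(s['tcp_rot']).as_matrix()
f=lambda a:(np.array(a)+.5)/3.6-.5+[170,150]
def T(px,dz): return ((px2w('wrist',f(px),p[2]-dz,s)-p)@M*1e3)
print('lips',T([(305,170),(418,168)],.069))
print('barrel ends',T([(371,225),(369,455)],.034))
print('rolls',T([(313,370),(313,555),(467,365),(463,550)],.0))
print(ctrl.get_state()['time'])
E
```

```text
lips [[ 69.1  25.7 -15.8]
 [ 69.   26.    5.9]]
barrel ends [[ 34.   25.8  -2.6]
 [ 34.  -16.1  -3.2]]
rolls [[  0.   16.4  -9.9]
 [ -0.  -12.6 -10.6]
 [  0.   17.1  10.6]
 [ -0.  -11.8  10.7]]
22.25
```

View pics/w16d.png

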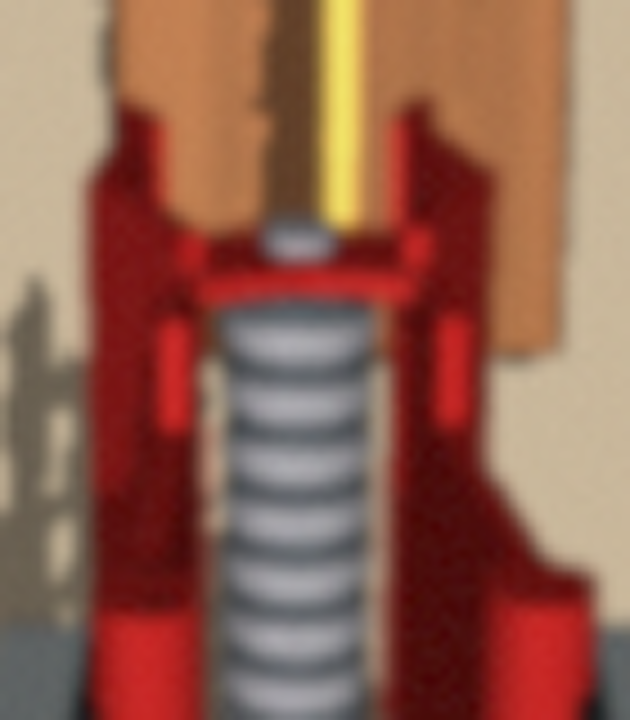

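move_arm(commands=[0, 0.4, 0.2, 0, 0, 0.7, 0.35, 0, 0, 0.85, 0.42, 0, 0, 0.85, 0.42, 0, 0, 0.85, 0.42, 0, 0, 0.85, 0.42, 0, 0, 0.85, 0.42, 0, 0, 0.85, 0.42, 0, 0, 0.85, 0.42, 0, 0, 0.85, 0.42, 0, 0, 0.85, 0.42, 0, 0, 0.85, 0.42, 0, 0, 0.85, 0.42, 0, 0, 0.5, 0.25, 0.3, 0, 0.2, 0.11, 0.4, 0, 0, 0, 0.4, 0, 0, 0, 0.4, 0, 0, 0, 0, 0, 0, 0, 0])

```text
time: 24.62
eef_pos: [0.658, -0.0042, 0.2241]
tcp_rot: [0.014, 0.707, -0.014, 0.707]
contact_force: [-0.6, -0.3, -0.5]
opening: 0.3
```

```bash
python3 - <<'E'
from h import *
ctrl.read_camera('top')
rel((.6576,-.0035,.2),-2.35)
s,im=snap('wrist','w17.png');crop(im,170,150,390,315,'w17c.png',3.6)
_,im2=snap('side','s17.png'); crop(im2,240,120,360,260,'s17c.png',4.2)
_,im2=snap('top','t17.png'); crop(im2,240,120,330,240,'t17c.png',5)
E
```

```text
t 24.68 tcp [ 0.658  -0.0042  0.2241] yaw -2.23 down [-0.  0. -1.] open 0.304 F [-1.2 -0.3 -1.1]
units [ 0.96  0.03 -0.02] turn units 0.02
```

View pics/w17c.png

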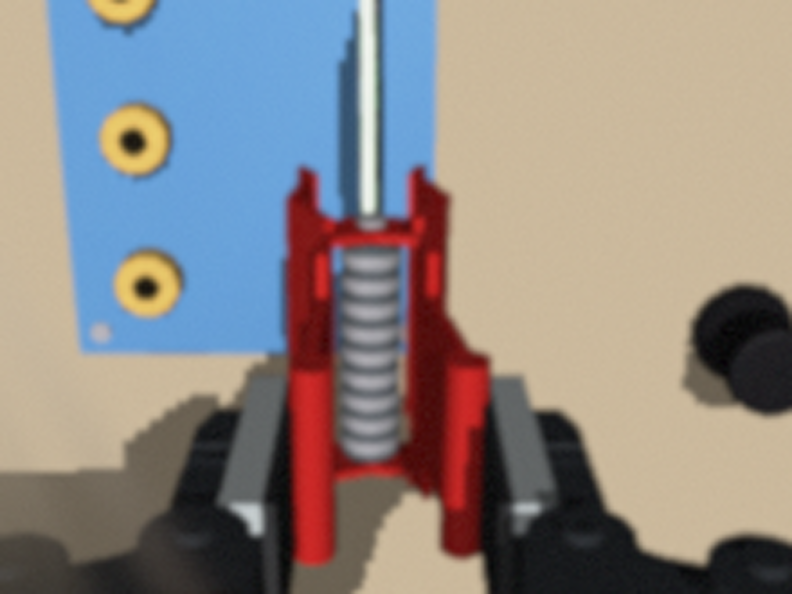

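View pics/s17c.png

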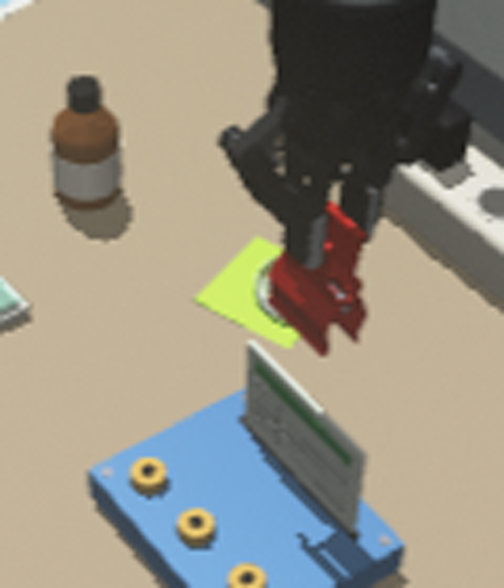

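View pics/t17c.png

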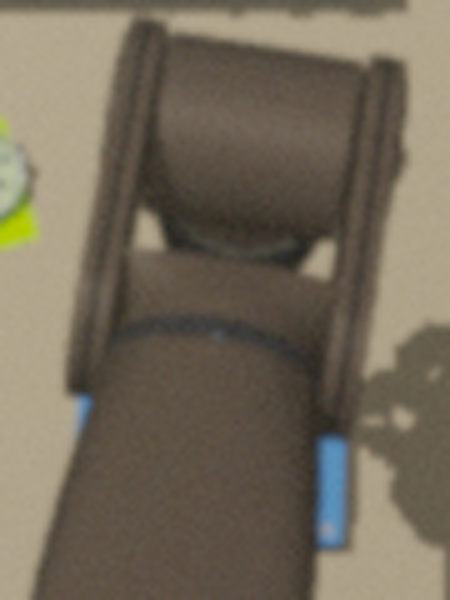

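```bash
python3 - <<'E'
from h import *
np.set_printoptions(precision=4,suppress=True)
s=ctrl.get_state();p=s['eef_pos'];M=R.from_quat(s['tcp_rot']).as_matrix()
c=lambda a:(np.array(a)+.5)/3.6-.5+[170,150]
q=px2w('wrist',c([(370,30),(371,200)]),.095,s);print('card',q,(q-p)@M*1e3)
for dz in(.055,.06,.065,.07,.075): print(dz,w2px('side',p+M@np.array([dz,-23.5e-3,-.0155]),s),w2px('side',p+M@np.array([dz,26e-3,-.0155]),s))
im=np.load('pics/s17.png.npy');crop(im,290,160,340,215,'s17d.png',10)
print('card side corners',w2px('side',[(.6527+.00215,-.0018+.0525,.095),(.6527-.00215,-.0018-.0525,.095)]))
crop(im,290,190,340,250,'s17e.png',10)
E
```

```text
card [[ 0.6556  0.0408  0.095 ]
 [ 0.654  -0.002   0.095 ]] [[129.0985  44.7214  -4.1535]
 [129.0989   1.9483  -4.1678]]
0.055 [[317.3873 200.3606]] [[303.8259 187.2715]]
0.06 [[317.2253 201.9172]] [[303.7212 188.8344]]
0.065 [[317.0645 203.4614]] [[303.6172 190.3853]]
0.07 [[316.905  204.9935]] [[303.5141 191.9244]]
0.075 [[316.7466 206.5135]] [[303.4116 193.4518]]
card side corners [[298.6372 200.3531]
 [325.7211 227.6881]]
```

View pics/s17d.png

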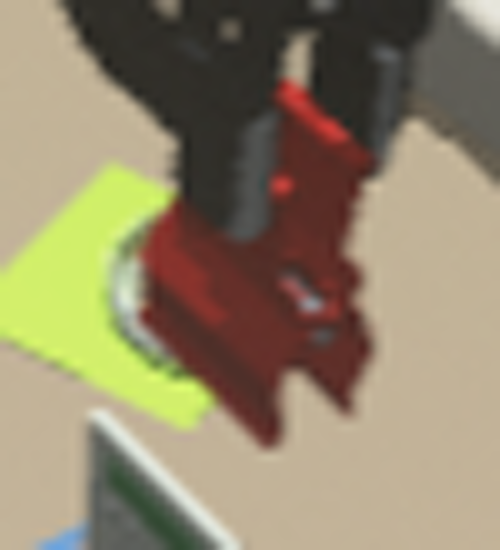

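View pics/s17e.png

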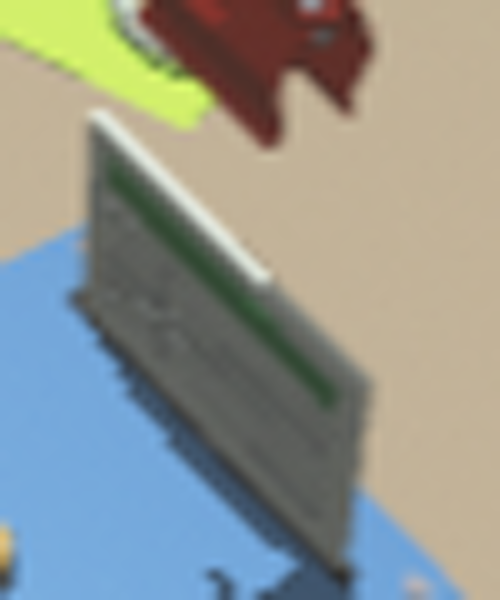

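move_arm(commands=[0.5, 0, 0, 0, 0.6, 0, 0, 0, 0.6, 0, 0, 0, 0.4, 0, 0, 0, 0.1, 0, 0, 0, 0, 0, 0, 0, 0, 0, 0, 0])

```text
time: 25.7
eef_pos: [0.6586, -0.004, 0.1699]
tcp_rot: [0.014, 0.706, -0.014, 0.707]
contact_force: [0.2, -0.6, -0.6]
opening: 0.305
```

```bash
python3 - <<'E'
from h import *
np.set_printoptions(precision=4,suppress=True)
rel((.6576,-.0035,.148),-2.35)
s,im=snap('wrist','w18.png');crop(im,220,150,320,250,'w18c.png',6)
_,im2=snap('side','s18.png'); crop(im2,280,170,345,245,'s18c.png',8)
p=s['eef_pos'];M=R.from_quat(s['tcp_rot']).as_matrix()
c=lambda a:(np.array(a)+.5)/6-.5+[220,150]
for dz in (.062,.066,.07): print(w2px('side',[p+M@np.array([dz,-23.5e-3,.005])])) 
E
```

```text
t 25.7 tcp [ 0.6586 -0.004   0.1699] yaw -2.21 down [ 0.001 -0.    -1.   ] open 0.305 F [ 0.2 -0.6 -0.6]
units [ 0.88  0.02 -0.04] turn units 0.03
[[322.5887 214.658 ]]
[[322.4521 215.792 ]]
[[322.3163 216.9192]]
```

View pics/w18c.png

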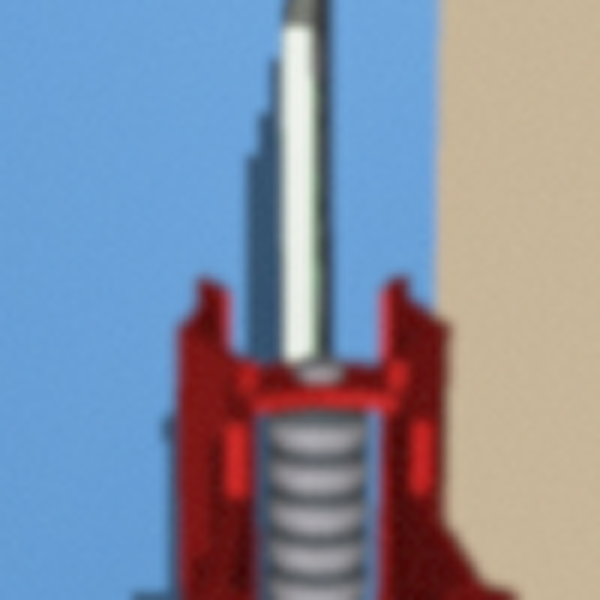

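View pics/s18c.png

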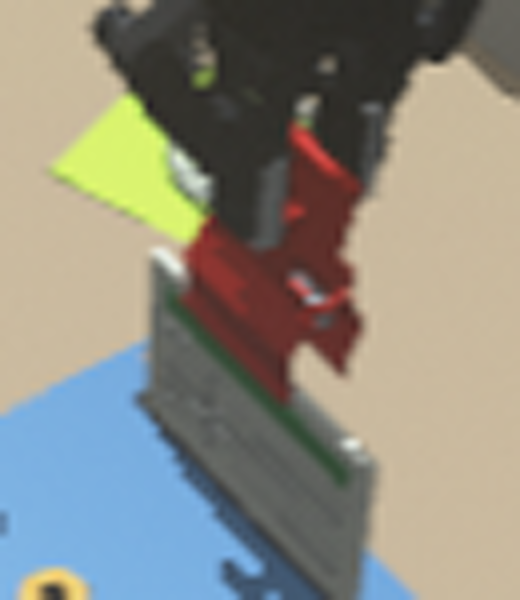

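move_arm(commands=[0.3, 0, -0.02, 0, 0.3, 0, 0, 0, 0.2, 0, 0, 0, 0.07, 0, 0, 0, 0, 0, 0, 0, 0, 0, 0, 0])

```text
time: 26.55
eef_pos: [0.6578, -0.0039, 0.1476]
tcp_rot: [0.014, 0.707, -0.014, 0.707]
contact_force: [0.7, -0.8, -1.1]
opening: 0.302
```

```bash
python3 - <<'E'
from h import *
np.set_printoptions(precision=4,suppress=True)
ctrl.read_camera('top');rel((.6576,-.0035,.148),-2.35)
s,im=snap('wrist','w19.png');crop(im,220,150,320,250,'w19c.png',6)
_,im2=snap('side','s19.png'); crop(im2,280,170,345,245,'s19c.png',8)
crop(im2,240,190,350,280,'s19d.png',6)
p=s['eef_pos'];M=R.from_quat(s['tcp_rot']).as_matrix()
print(w2px('side',[p+M@np.array([.067,-23.5e-3,.005]),p+M@np.array([.067,-23.5e-3,-.0155])])) 
E
```

```text
t 26.6 tcp [ 0.6578 -0.004   0.1477] yaw -2.21 down [ 0.001 -0.    -1.   ] open 0.304 F [ 0.2 -0.4 -0.7]
units [-0.01  0.02 -0.01] turn units 0.03
[[321.393  222.4063]
 [314.5891 226.176 ]]
```

View pics/w19c.png

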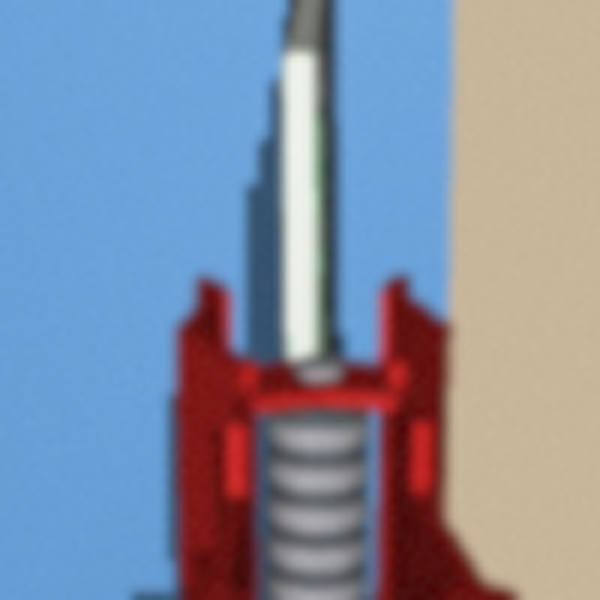

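View pics/s19c.png

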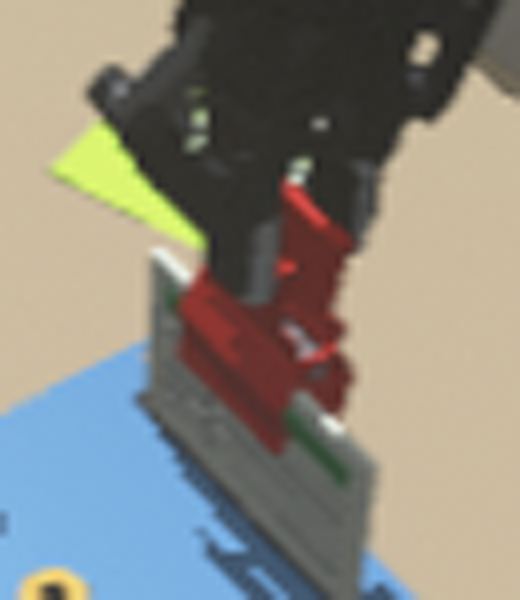

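View pics/s19d.png

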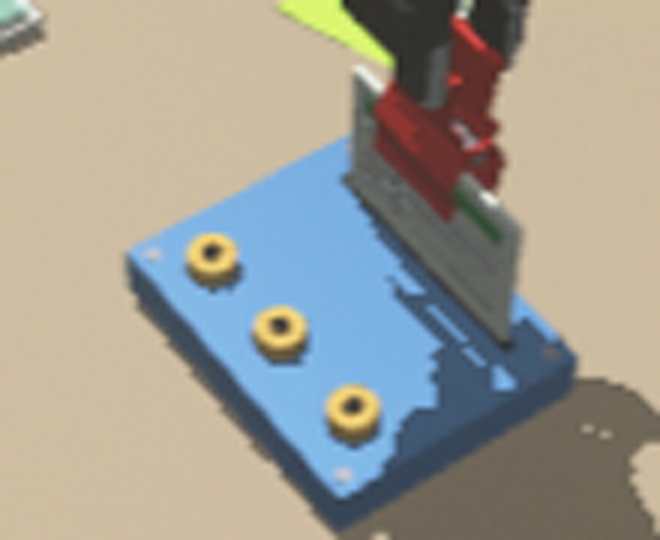

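```bash
python3 - <<'E'
from h import *
rel((.6576,-.0035,.148),-2.35)
print(ctrl.sign_off())
E
```

```text
t 26.7 tcp [ 0.6578 -0.0039  0.1477] yaw -2.21 down [ 0.001 -0.    -1.   ] open 0.303 F [-0.3 -0.1 -0.4]
units [-0.01  0.02 -0.01] turn units 0.03
the job is handed in; nothing more can be done
None
```

The job is handed in at 26.7 s: both bushings are in the carrier, and the gripper holds the large red clip open over the white card. The sign-off reported no verdict.

- **Bushings:** The last side picture shows all three heads resting flat on the carrier, with the new ones in the middle and right pockets and let go. The bushing that was already there looks undisturbed.
- **Clip hold:** I took it off the yellow card at 38 N of grip. The jaws closed to about 26 mm over the rolls, which is the clip's stop.
- **Clip placement (measured from pictures):** The lips sit about 14 mm below the white card's top edge, within about 1 mm of its middle. The card is within about 1 mm of the centre of the gape, and the clip is square to it within about half a degree. The measured contact force was only noise, under about 1 N.

Three things were less clean:
- The clip leans about 0.1 rad in the pads, so its lips hang 4–5 mm off the tool axis. I moved the arm over to allow for this.
- The pinch pressed down on the yellow card's stand with about 18 N until I lifted. The limit is 40 N.
- My first guess at the lips' depth below the tool varied from 60 to 69 mm. The side camera settled it at 67–68 mm before I lowered the clip.

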